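# Load the boot marker's sprung magazine under its roll-top cover

## Task

Load the bench marking machine: draw the bolt of its slatted cover, roll the cover all the way up, and put every short rubber boot that stands on the bench into the machine's magazine: the spring follower has to be pressed back to make room, so that the boots end up standing upright on the deck in one row, held together between the end stop and the follower. Then roll the cover fully down again and shoot its bolt home into the side cheek. Keep the bolt drawn whenever the cover is not down, and leave the ribbed bellows and the other things on the bench where they are.

Things in the scene. Friction and masses are not known exactly. Their poses are not given: they have to be found in the camera images.
- marker: grey bench marking machine, fixed, 369 mm wide (y), 331 deep (x), 231 high; origin on the bench in the middle of its footprint, front = -x. Deck at z = 35 mm, open to the front (edge x = -158). Two D-shaped end cheeks, inner faces at y = -170 and +170, 14 thick. Fixed rear hood behind x = +33. Black marking head on the rear of the deck: y = -135 to -77, x > -32, top z = 96
- cover_axis (a point): centre of the cover's roll axis (parallel to the machine's y), at x = 0, z = 65 mm in the machine's frame; axes as the machine's. Around it: slats' outer face at radius 154 mm, round edges of the end cheeks 166 mm, rear hood 163 mm
- cover (a joint): roll of the slatted aluminium cover about its axis, rad: 0 fully down, 1.75 fully up (the front edge goes up and back, the slats run in under the rear hood). Stiff: it stays where it is left; moving it takes 3 to 8 N at the pull. It starts fully down
- pull (a point): middle of the crossbar of the cover's T-shaped pull: black round bar 16 mm thick, 40 mm long along the machine's y, with free flat ends, on a stem, 34 mm off the slats, 188 mm from the cover's axis. It moves with the cover: when down, in front, 3 degrees below the axis' level (55 mm above the bench); when up, on top. Gripped by its two ends it turns between the fingers
- bolt (a joint): travel of the cover's slide bolt, m: 0 drawn, 0.017 to 0.020 shot home (as at the start) towards the machine's -y into the right-hand cheek; it stays where it is left and takes about 2 N to slide
- bolt_knob (a point): a point on the bolt's knob, a pin 11 mm thick with a 15 mm ball end, standing out from the cover's bottom rail; this point is 25 mm off the slats, the ball ends 35 mm off them. 95 mm to the -y side of the pull when drawn, up to 115 mm when shot. It moves with the cover, and towards -y as the bolt is shot
- stop_foot (a point): foot of the magazine's end stop, on the deck, mid-row; axes as the machine's, the row runs from here to +y. Stop: block 62 mm wide (x), 14 thick, 40 high, face at this point. Boots stand on the deck at y = 31.7, 95.1, 158.5, 221.9 mm from here, between two round guide rods 6 mm high, centred 38 mm before and behind mid-row (70 mm clear between them)
- follower_face (a point): foot, at deck level, of the face of the sprung follower that closes the row at its +y end: plate 46 mm wide (x), 72 mm high, facing -y. It stands 32 mm taller than the stop and 29 mm taller than a boot, so that a boot held above the row can press it back with its side and then be let down into the gap
- follower (a joint): travel of the follower, m: 0 at rest (face 54 mm from the stop's face: too little for one boot), grows as it is pressed back towards +y, at most 0.214. A spring pushes it towards the stop with 4.5 N (at 0) to 6.2 N (at 0.21), damped (25 N s/m)
- boot_0: short black rubber boot, a stiff cup 63.4 mm in diameter and 43 mm high, 50 to 90 g, standing upright on the bench (z = 0); origin at the centre of its underside, z up its axis. All alike; two to four are present. Grip it across its diameter
- boot_1: short black rubber boot, a stiff cup 63.4 mm in diameter and 43 mm high, 50 to 90 g, standing upright on the bench (z = 0); origin at the centre of its underside, z up its axis. All alike; two to four are present. Grip it across its diameter
- boot_2: short black rubber boot, a stiff cup 63.4 mm in diameter and 43 mm high, 50 to 90 g, standing upright on the bench (z = 0); origin at the centre of its underside, z up its axis. All alike; two to four are present. Grip it across its diameter
- boot_3: short black rubber boot, a stiff cup 63.4 mm in diameter and 43 mm high, 50 to 90 g, standing upright on the bench (z = 0); origin at the centre of its underside, z up its axis. All alike; two to four are present. Grip it across its diameter
- bellows: bystander: ribbed black rubber bellows standing among the boots, 62 mm in diameter, 66 mm high (taller than the boots); origin under its centre; to be left there
- masking_roll: bystander: roll of masking tape lying flat, 104 mm in diameter, 25 mm high, origin under its centre
Not all that is in view belongs to the job. Leave any blue or green look-alike of the boot_3 alone.

How it is judged:
By the outcome, as a careful person would: the job done as asked, in the order asked, and still so for the second after the job is handed in, with the robot touching nothing.
Of boot_0, boot_1, boot_2, boot_3 only 2 to 4 are there at a start; the rules pass over those that are not, and their reading is None.
At some moment in a run one of boot_0, boot_1, boot_2, boot_3 may be knocked a few centimetres aside while the robot is not near it.
Once in a run the grip may slacken for a moment while it holds something.
It also fails if it takes over 210 s, if anything falls off the work surface, if the arm or the gripper's body presses on something with over 40 N, if the wrist force passes 120 N, or if a joint passes its speed limit or range.

## Robot

A 7-joint arm with a two-finger parallel gripper is mounted at the origin on a cart in front of the work surface, level with it; the furniture and walls round the work are solid. World frame = base frame: x ahead of the robot, y to its left, z up, the work surface at z = 0. Lengths are in m, angles in rad, forces in N, time in s.
With the tool pointing down it reaches from about 0.4 to 0.85 m from the base axis. Payload 10.4 kg.
Tool frame: the origin (TCP) lies at the very end of the fingers, on their centre line; the grasp point (between the pads) lies 19 mm behind it (env.tcp_to_grasp is the distance from the TCP to the grasp point, in m); z points along the fingers, y is the direction in which the jaws open and shut (so a half turn about z gives the same grasp; the last joint's range is limited). The gripper opens to 87 mm and grips with 3 to 60 N. Pads are 19 mm wide; open, the fingers measure 117 mm over their backs; the gripper's body (75 mm by 190 mm) begins 51 mm behind the grasp point.
Start: joints at [-1.129, 0.332, -0.065, 1.46, 0.022, 1.35, -0.088], TCP at [0.28, 0.559, 0.223] pointing down, gripper open.
Joint ranges: [-2.6, 2.6], [-0.5, 2.12], [-1.47, 1.34], [0.16, 2.42], [-1.27, 4.41], [0.06, 2.06], [-2.6, 2.6]. Speed limits (rad/s): [2.22, 2.22, 2.79, 2.79, 3.14, 3.14, 3.14].

## Interface

Orientations are given as a unit quaternion [w, x, y, z].
In Python, from plant import env gives the robot as it stands. The module is installed in compiled form; this text tells all that it offers.
- The arm moves only by the tool move_arm, never from a script. Its argument "steps" is a list of rows, each an object of numbers: "dx", "dy", "dz": the shift along the world's x, y, z in cm; "rx", "ry", "rz": the turn, a rotation vector about the world's x, y, z in degrees; "claw": the opening, from 0 (shut) to 1 (fully open). A call has 1 to 20 rows; each row shifts and turns the pose as measured when the row begins; what a row does not reach is not made up. A row lasts 1/8 s, in which the tool goes at most 62.5 mm and 10.7 degrees, less where a joint would pass 70% of its speed; a pose out of reach is approached as far as the arm can. A call is refused whole if a number of a shift passes 6.25 or a number of a turn 10.7, either way. A call with a gripper value outside its range is refused whole. The fingers move at their own pace and stop on an object; the grip force is fixed at half the most. Time passes only in rows, so rows that do not move let the fingers close. It gives the time, the measured TCP pose, the force and the opening at its end, in the units of the state.
- env.observe(): the state, without advancing time (a new reading comes with each control period).
- env.snapshot(name): name is "scene" or "top" or "wrist"; returns the picture (480x640x3 uint8, red, green, blue); there is no depth.
- env.camera_model(name): a dict with "fx", "fy", "cx", "cy" (pixels), "extrinsics" (4x4, takes a point from world to camera coordinates). Camera axes: x right, y down, z forward; pixel columns grow to the right and rows downward; lengths in m; the calibration is good to about 2 mm. A picture is of the moment at which its call begins: read the wrist's pose just before it. camera_model takes no time and is no camera call; for the wrist camera it gives the pose at the moment of the call.
- env.sign_off(): hands the job in, once; it reports no verdict.
The state is a dict: "clock": time; "joint_positions": joint angles; "qvel": joint speeds; "joint_efforts": joint torques, N m; "tool_pos": TCP position; "ee_rot": TCP orientation; "ft_force": force on the tool from outside, world axes, zero at the start; "wrist_torque": the same for the moment, N m; "width": finger opening in m.
Only numpy, scipy, OpenCV 4.12 (cv2) and the standard library are available. Lean on these libraries where they do the work, as an engineer would, in place of code of your own. Each camera call takes 0.05 s, during which the arm holds its last target.

## Working session

There is one attempt and no reset: what is moved stays moved. The work goes in short steps, Python scripts to look and compute and a tool call to move; the robot and the scene stay as the last step left them, time stands still between calls to the robot, and variables do not carry over. Pictures are saved under pics/ and viewed, and the job is handed in when it is done.

Besides the shell and the picture viewer there is one more tool, called after ">>>" as name(argument=value, ...) on one line, values as JSON. move_arm: Moves the arm, as the interface text tells. Its arguments: {"type":"object","properties":{"steps":{"type":"array","items":{"type":"object","properties":{"dx":{"type":"number"},"dy":{"type":"number"},"dz":{"type":"number"},"rx":{"type":"number"},"ry":{"type":"number"},"rz":{"type":"number"},"claw":{"type":"number"}}}}},"required":["steps"]}

```bash
mkdir -p pics; python3 - <<'E'
from plant import env
import cv2
s=env.observe(); print(s)
for n in ("scene","top","wrist"):
    im=env.snapshot(n); cv2.imwrite(f"pics/{n}0.png",im[:,:,::-1])
    m=env.camera_model(n); print(n,m)
E
```

```text
{'clock': 0.0, 'joint_positions': array([-1.12860111,  0.33289279, -0.0646946 ,  1.46094427,  0.02162415,
        1.34990394, -0.08848209]), 'qvel': array([ 2.59655853e-03, -9.32704509e-05, -1.32485614e-04, -5.80893590e-04,
       -1.09670050e-03, -1.42831149e-03,  5.90170122e-05]), 'joint_efforts': array([-3.38757263e-04, -6.23243380e+01,  2.44554406e-02, -3.89920843e+01,
       -6.14532921e-02,  3.96340562e-02,  1.55558328e-04]), 'tool_pos': array([0.27999045, 0.55833827, 0.22173947]), 'ee_rot': array([-1.21833763e-04,  2.30292222e-01,  9.73121249e-01, -7.15749277e-04]), 'ft_force': array([ 0.24372544, -0.7255435 ,  0.97962078]), 'wrist_torque': array([ 0.02444439, -0.03139077,  0.00109938]), 'width': 0.08696758105768741}
scene {'fx': 519.673399764309, 'fy': 519.673399764309, 'cx': 322.89254572706625, 'cy': 248.1347986859115, 'extrinsics': array([[ 0.30699067,  0.95164021,  0.01173157, -0.02877691],
       [ 0.66845497, -0.20683051, -0.71441521, -0.36791181],
       [-0.6774398 ,  0.22716083, -0.69962367,  1.51348588],
       [ 0.        ,  0.        ,  0.        ,  1.        ]])}
top {'fx': 612.0952138812562, 'fy': 612.0952138812562, 'cx': 324.8203297430457, 'cy': 249.14593331212703, 'extrinsics': array([[ 0.48083281, -0.87675862, -0.00970265, -0.38992512],
       [-0.68403823, -0.36817217, -0.62971498,  0.37638815],
       [ 0.54853579,  0.3094246 , -0.77676567,  0.95560306],
       [ 0.        ,  0.        ,  0.        ,  1.        ]])}
wrist {'fx': 338.2495484316304, 'fy': 338.2495484316304, 'cx': 315.8327457948486, 'cy': 241.57585681234096, 'extrinsics': array([[ 4.47707904e-01,  8.94179866e-01,  8.25018410e-06,
        -6.23537560e-01],
       [ 8.67512060e-01, -4.34357807e-01,  2.42396620e-01,
        -2.95202366e-02],
       [ 2.16749760e-01, -1.08515725e-01, -9.70177241e-01,
         3.88234096e-01],
       [ 0.00000000e+00,  0.00000000e+00,  0.00000000e+00,
         1.00000000e+00]])}
```

View pics/scene0.png

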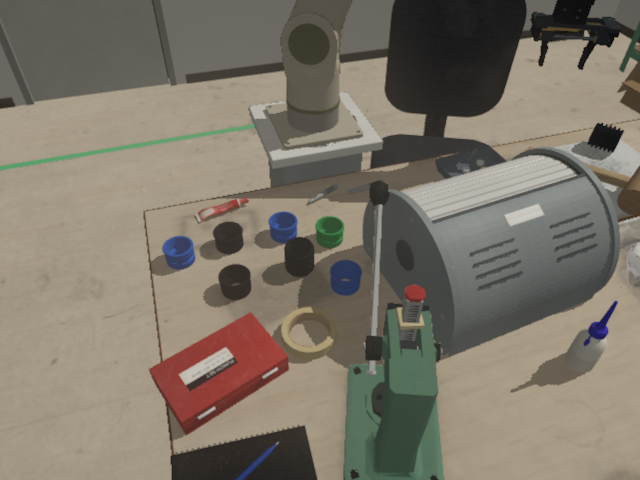

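View pics/top0.png

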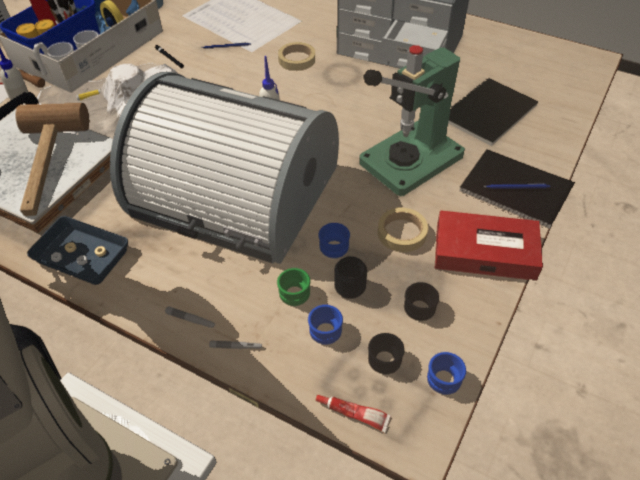

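View pics/wrist0.png

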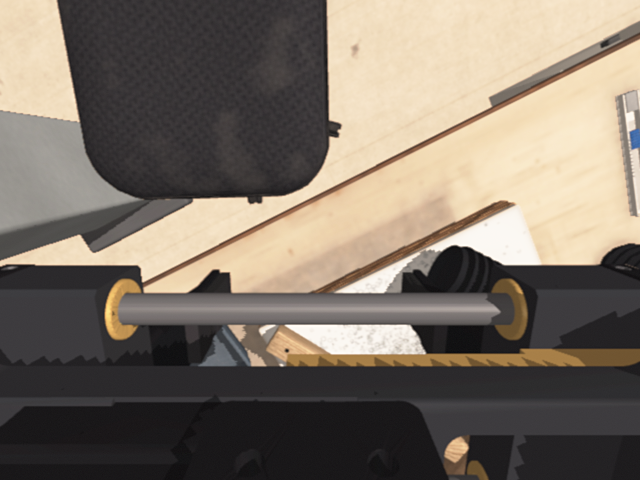

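```bash
python3 - <<'E'
import cv2
a=cv2.imread("pics/top0.png")
cv2.imwrite("pics/t_a.png",cv2.resize(a[150:275,100:300],None,fx=4,fy=4,interpolation=cv2.INTER_CUBIC))
cv2.imwrite("pics/t_b.png",cv2.resize(a[215:400,270:470],None,fx=3.2,fy=3.2,interpolation=cv2.INTER_CUBIC))
b=cv2.imread("pics/scene0.png")
cv2.imwrite("pics/s_a.png",cv2.resize(b[140:360,350:630],None,fx=2.7,fy=2.7,interpolation=cv2.INTER_CUBIC))
E
```

```text
(no output)
```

View pics/t_a.png

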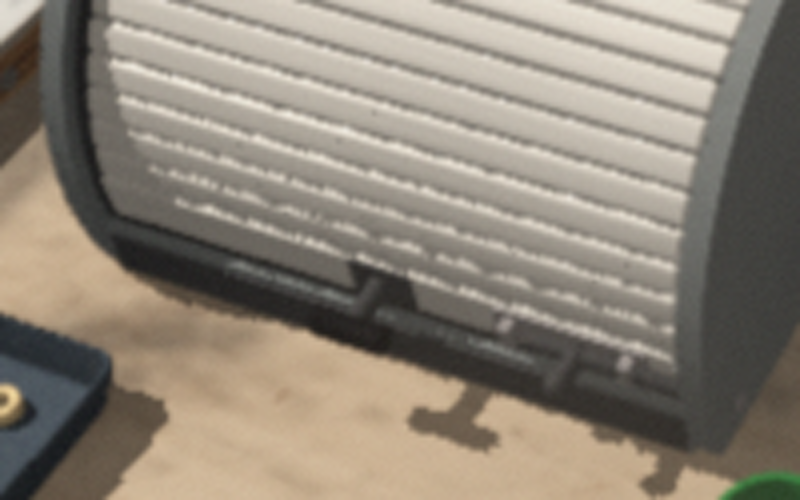

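View pics/t_b.png

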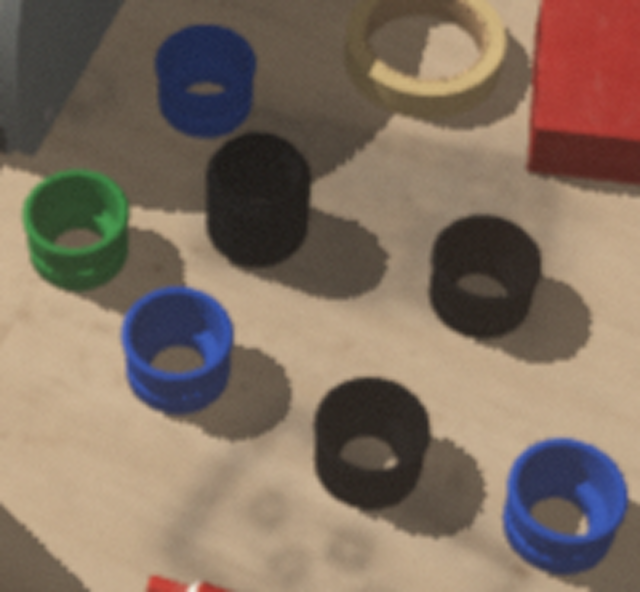

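View pics/s_a.png

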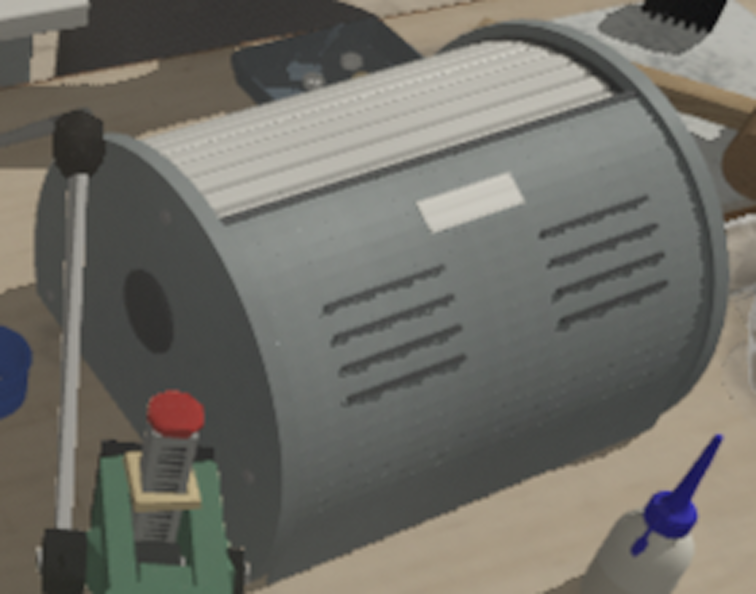

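```bash
cat > h.py <<'E'
import numpy as np, cv2
from plant import env
def ray(n,u,v,m=None):
    m=m or env.camera_model(n); E=np.array(m["extrinsics"]); R=E[:3,:3]; c=-R.T@E[:3,3]
    d=R.T@np.array([(u-m["cx"])/m["fx"],(v-m["cy"])/m["fy"],1]); return c,d/np.linalg.norm(d)
def onz(n,u,v,z,m=None):
    c,d=ray(n,u,v,m); return c+d*(z-c[2])/d[2]
def proj(n,p,m=None):
    m=m or env.camera_model(n); E=np.array(m["extrinsics"]); q=E[:3,:3]@np.asarray(p)+E[:3,3]
    return np.array([m["fx"]*q[0]/q[2]+m["cx"],m["fy"]*q[1]/q[2]+m["cy"]])
def save(n,f):
    im=env.snapshot(n)[:,:,::-1].copy(); cv2.imwrite(f"pics/{f}.png",im); return im
E
python3 - <<'E'
from h import *
for n in("scene","top"): print(n,ray(n,320,240))
a=onz("scene",432.2,221.1,.2246);b=onz("scene",585.2,175.2,.2246);print("hood",a,b,np.linalg.norm(a-b),np.degrees(np.arctan2(*(b-a)[[1,0]])))
for z in(0,.03):print(onz("top",275,261,z))
# dark masks for boots
for n in("scene","top"):
    im=cv2.imread(f"pics/{n}0.png");m=(im.max(2)<60).astype(np.uint8)
    k,l,s,c=cv2.connectedComponentsWithStats(m)
    for i in range(1,k):
        if 150<s[i,4]<2500: print(n,s[i],c[i].round(1),onz(n,*c[i],.02).round(3))
E
```

```text
scene (array([ 1.28006229, -0.39251483,  0.79636635]), array([-0.68951716,  0.22507052, -0.68841074]))
top (array([-0.0792298 , -0.49898165,  0.9755136 ]), array([ 0.55489093,  0.32178452, -0.76717063]))
hood [ 0.71899307 -0.01298848  0.2246    ] [0.68626587 0.31712403 0.2246    ] 0.331730822373785 95.66177512805189
[ 5.34853752e-01 -3.65097672e-02  1.11022302e-16]
[ 0.51596882 -0.05073218  0.03      ]
scene [ 289   24   40   40 1034] [308.1  41.4] [-0.498  0.135  0.02 ]
scene [588 123  35  29 626] [604.9 137.1] [0.341 0.739 0.02 ]
scene [370 181  19  25 385] [378.7 192.8] [0.387 0.046 0.02 ]
scene [214 222  29  32 729] [228.5 237.4] [ 0.436 -0.326  0.02 ]
scene [285 238  29  39 987] [299.  256.7] [ 0.538 -0.196  0.02 ]
scene [396 240  18  31 401] [404.6 255. ] [0.599 0.018 0.02 ]
scene [219 265  32  35 862] [234.9 281.4] [ 0.567 -0.338  0.02 ]
scene [365 336  18  24 370] [373.4 347.8] [ 0.797 -0.132  0.02 ]
scene [372 383  13  34 312] [378.3 399.4] [ 0.895 -0.163  0.02 ]
top [447   0  21  50 553] [456.7  20.9] [ 1.514 -0.046  0.02 ]
top [618  60  22  15 218] [629.3  67. ] [ 1.515 -0
[... 251 characters left out ...]
.07   0.02 ]
top [  0  92  38  28 397] [ 17.3 102.8] [0.644 0.789 0.02 ]
top [390 142  29  24 549] [403.5 153.8] [ 0.928 -0.142  0.02 ]
top [303 158  14  29 261] [309.4 172. ] [0.774 0.019 0.02 ]
top [ 35 195  39  37 175] [ 53.1 213.3] [0.408 0.436 0.02 ]
top [ 335  256   32   42 1134] [350.3 276.7] [ 0.559 -0.195  0.02 ]
top [  0 267 131  71 356] [ 69.3 304.2] [0.251 0.241 0.02 ]
top [405 283  33  37 914] [420.9 300.6] [ 0.572 -0.337  0.02 ]
top [  10  325   82  139 1597] [ 46.3 374.5] [0.122 0.172 0.02 ]
top [369 334  35  40 964] [385.5 352.5] [ 0.44  -0.326  0.02 ]
top [302 425  66  39 200] [333.1 443.6] [ 0.251 -0.322  0.02 ]
top [ 98 434  24  46 357] [111.9 465. ] [ 0.055 -0.034  0.02 ]
```

```bash
cat >> h.py <<'E'
YAW=np.radians(5.66); O=np.array([.6702,.1447])
def mw(p,O=None,yaw=None):
    O=globals()['O'] if O is None else O; yaw=YAW if yaw is None else yaw
    c,s=np.cos(yaw),np.sin(yaw); return np.array([O[0]+c*p[0]-s*p[1],O[1]+s*p[0]+c*p[1],p[2]])
def wm(p):
    c,s=np.cos(YAW),np.sin(YAW); d=np.array(p[:2])-O; return np.array([c*d[0]+s*d[1],-s*d[0]+c*d[1],p[2]])
E
cat > ov.py <<'E'
from h import *
import sys
def overlay(n,f,out,x0,x1,y0,y1,k,pull_y=0):
    im=cv2.imread(f); im=cv2.resize(im[y0:y1,x0:x1],None,fx=k,fy=k,interpolation=cv2.INTER_CUBIC)
    def pt(p): u,v=proj(n,p); return (int((u-x0)*k),int((v-y0)*k))
    def arc(y,r,col,a0=-25,a1=205):
        P=[pt(mw((-r*np.cos(np.radians(a)),y,.065+r*np.sin(np.radians(a))))) for a in range(a0,a1,5)]
        cv2.polylines(im,[np.array(P)],False,col,1)
    for y in(-.184,.184): arc(y,.166,(0,0,255))
    for y in(-.170,.170): arc(y,.154,(0,255,0))
    z=.065+np.sqrt(.163**2-.033**2)
    cv2.line(im,pt(mw((.033,-.17,z))),pt(mw((.033,.17,z))),(255,0,0),1)
    for dy in(-.02,.02): cv2.circle(im,pt(mw((-.1877,pull_y+dy,.055))),4,(0,255,255),1)
    cv2.circle(im,pt(mw((-.179,pull_y-.115,.055))),4,(255,0,255),1)
    cv2.imwrite(out,im)
if __name__=="__main__":
    overlay("top","pics/top0.png","pics/ov1.png",100,350,60,280,3.2)
    overlay("scene","pics/scene0.png","pics/ov2.png",350,630,140,360,2.7)
E
python3 ov.py
```

```text
(no output)
```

View pics/ov1.png

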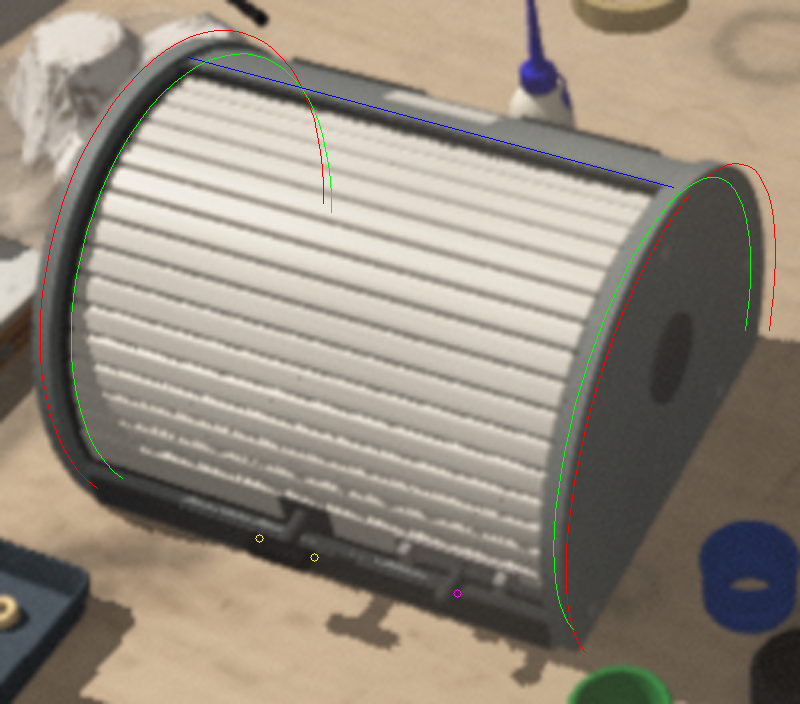

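View pics/ov2.png

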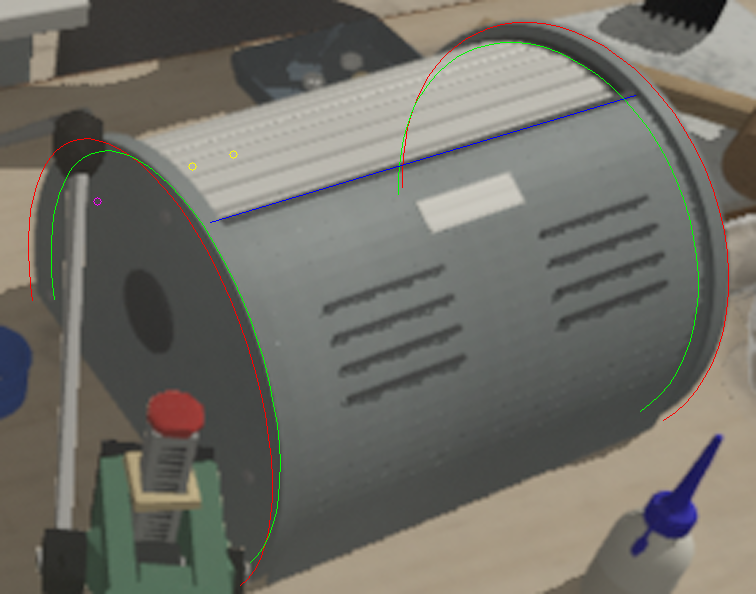

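```bash
python3 - <<'E'
from h import *
from scipy.optimize import least_squares
def arc(n,y,p):
    A=np.radians(np.arange(-20,201,3)); return np.array([proj(n,mw((-.166*np.cos(a),y,.065+.166*np.sin(a)),p[:2],p[2])) for a in A])
mt=env.camera_model("top");ms=env.camera_model("scene")
def f(p):
    tl=np.vstack([arc("top",.170,p),arc("top",.184,p)]);tr=np.vstack([arc("top",-.184,p)])
    sl=np.vstack([arc("scene",-.184,p)]);sr=np.vstack([arc("scene",.170,p),arc("scene",.184,p)])
    return np.array([tl[:,0].min()-(100+33/3.2),tl[:,1].min()-(60+29/3.2),tr[:,0].max()-(100+762/3.2),
      sl[:,0].min()-(350+35/2.7),sr[:,0].max()-(350+723.5/2.7),sr[:,1].min()-(140+22/2.7)])
r=least_squares(f,[*O,YAW],diff_step=1e-4);print(r.x,np.degrees(r.x[2]),r.fun.round(2))
E
```

```text
Traceback (most recent call last):
  File "h.py", line 9, in proj
    m=m or env.camera_model(n); E=np.array(m["extrinsics"]); q=E[:3,:3]@np.asarray(p)+E[:3,3]
           ~~~~~~~~~~~~~~~~^^^
ValueError: time passes only in moves, steps and waits
```

>>> move_arm(steps=[{"dx": 0.8,"dy": -6,"dz": 1,"rz": 4.6},{"dx": 0.8,"dy": -6,"dz": 1,"rz": 4.6},{"dx": 0.8,"dy": -6,"dz": 1,"rz": 4.6},{"dx": 1,"dy": -6,"rz": 4.6},{"dx": 1,"dy": -6,"rz": 4.6},{"dx": 1,"dy": -6,"rz": 4.6},{"dx": 1,"dy": -6,"rz": 4.6},{"dx": 0,"dy": -1,"ry": -8},{"ry": -8},{"ry": -8},{"ry": -8}])

```text
invalid input
```

```bash
python3 - <<'E'
from h import *
s=env.observe();print(s["joint_positions"].round(2),s["tool_pos"],s["ee_rot"].round(3))
m=env.camera_model("wrist");print(ray("wrist",320,240,m))
save("wrist","w1")
E
```

```text
[-1.13  0.33 -0.06  1.46  0.02  1.35 -0.09] [0.28001336 0.5584399  0.22194438] [-0.     0.23   0.973 -0.001]
(array([0.22062221, 0.58686189, 0.38381663]), array([ 0.218205  , -0.09546748, -0.97122219]))
```

View pics/w1.png

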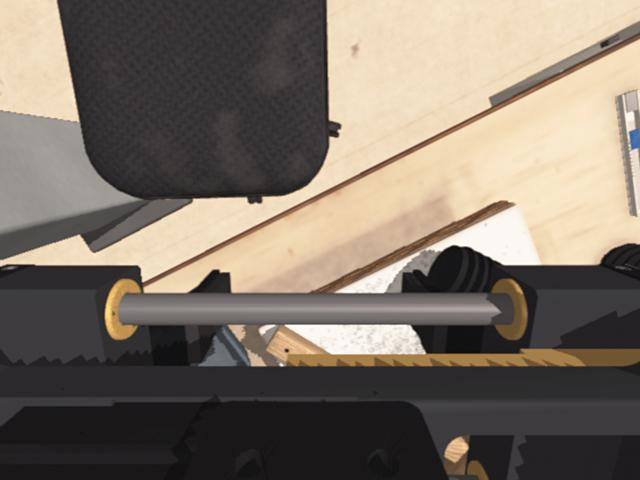

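>>> move_arm(steps=[{"dx": 0.8,"dy": -6.0,"dz": 1.0,"rx": 0.0,"ry": 0.0,"rz": 4.6,"claw": 1.0}])

```text
clock: 0.32
tool_pos: [0.2859, 0.4998, 0.2296]
ee_rot: [-0.001, 0.188, 0.982, -0.002]
ft_force: [1.2, -0.5, 1.6]
width: 0.0872
```

>>> move_arm(steps=[{"dx": 0.8,"dy": -6,"dz": 1,"rx": 0,"ry": 0,"rz": 4.6,"claw": 1},{"dx": 0.8,"dy": -6,"dz": 1,"rx": 0,"ry": 0,"rz": 4.6,"claw": 1},{"dx": 1,"dy": -6,"dz": 0,"rx": 0,"ry": 0,"rz": 4.6,"claw": 1},{"dx": 1,"dy": -6,"dz": 0,"rx": 0,"ry": 0,"rz": 4.6,"claw": 1},{"dx": 1,"dy": -6,"dz": 0,"rx": 0,"ry": 0,"rz": 4.6,"claw": 1},{"dx": 1,"dy": -6,"dz": 0,"rx": 0,"ry": 0,"rz": 4.6,"claw": 1},{"dx": 0,"dy": 0,"dz": 0,"rx": 0,"ry": -8,"rz": 0,"claw": 1},{"dx": 0,"dy": 0,"dz": 0,"rx": 0,"ry": -8,"rz": 0,"claw": 1},{"dx": 0,"dy": 0,"dz": 0,"rx": 0,"ry": -8,"rz": 0,"claw": 1},{"dx": 0,"dy": 0,"dz": 0,"rx": 0,"ry": -8,"rz": 0,"claw": 1}])

```text
clock: 1.58
tool_pos: [0.3802, 0.1433, 0.2116]
ee_rot: [0.256, -0.051, 0.965, -0.034]
ft_force: [0.7, -0.1, 0.2]
width: 0.0867
```

```bash
cat > look.py <<'E'
from h import *
import sys
s=env.observe();q=s["ee_rot"]
from scipy.spatial.transform import Rotation as Rn
M=Rn.from_quat(q,scalar_first=True).as_matrix()
print("t",round(s["clock"],2),"j",s["joint_positions"].round(2),"tcp",s["tool_pos"].round(4),"\ny",M[:,1].round(3),"z",M[:,2].round(3),"F",s["ft_force"].round(1),"w",round(s["width"],4))
for a in sys.argv[1:]:
    n,f=a.split(":"); m=env.camera_model(n)
    if n=="wrist":
        import pickle; pickle.dump(m,open(f"pics/{f}.pkl","wb"))
    save(n,f)
E
python3 look.py wrist:w1 top:t1
```

```text
t 1.57 j [-0.77 -0.5  -0.04  2.35  0.46  1.    0.67] tcp [0.3802 0.1433 0.2116] 
y [-0.082  0.992 -0.092] z [ 0.497 -0.04  -0.867] F [ 0.7 -0.1  0.2] w 0.0867
```

View pics/w1.png

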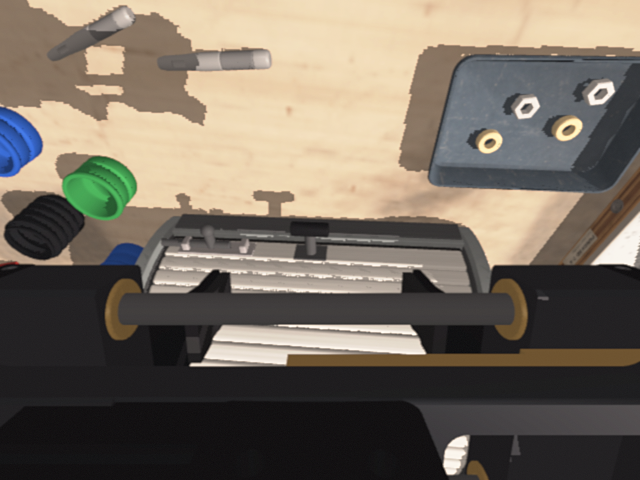

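```bash
python3 - <<'E'
import cv2
a=cv2.imread("pics/w1.png")
cv2.imwrite("pics/w1z.png",cv2.resize(a[190:270,140:360],None,fx=3.6,fy=3.6,interpolation=cv2.INTER_CUBIC))
E
```

```text
(no output)
```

View pics/w1z.png

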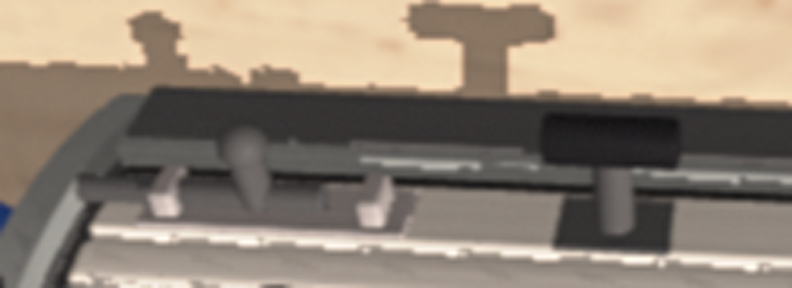

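```bash
python3 - <<'E'
from h import *
import pickle
m=pickle.load(open("pics/w1.pkl","rb"))
k=lambda u,v:(140+u/3.6,190+v/3.6)
for nm,(u,v),z in [("L",(543,138),.055),("R",(680,140),.055),("C",(612,139),.055),("knob",(242,150),.055)]:
    p=onz("wrist",*k(u,v),z,m);print(nm,p.round(4),wm(p).round(4))
# boots
for n in("top","scene"):
    im=cv2.imread("pics/top0.png" if n=="top" else "pics/scene0.png")
for n,c in (("scene",(228.5,237.4)),("scene",(234.9,281.4)),("top",(420.9,300.6)),("top",(385.5,352.5))): print(n,onz(n,*c,.0215).round(4))
E
```

```text
L [0.4807 0.1097 0.055 ] [-0.192  -0.0161  0.055 ]
R [0.475  0.1495 0.055 ] [-0.1938  0.024   0.055 ]
C [0.4778 0.1299 0.055 ] [-0.1929  0.0042  0.055 ]
knob [0.5007 0.0179 0.055 ] [-0.1812 -0.1095  0.055 ]
scene [ 0.4375 -0.3264  0.0215]
scene [ 0.5681 -0.3378  0.0215]
top [ 0.571  -0.3373  0.0215]
top [ 0.4395 -0.326   0.0215]
```

```bash
sed -i 's/O=np.array(\[.6702,.1447\])/O=np.array([.6646,.1484])/' h.py
cat > go.py <<'E'
# usage: go.py x y z tilt_deg yaw_deg  -> delta cm and rotvec deg to TCP target (yaw: direction of tool y axis)
from h import *
import sys
from scipy.spatial.transform import Rotation as Rn
x,y,z,t,yw=map(float,sys.argv[1:6]); t,yw=np.radians([t,yw])
Y=np.array([np.cos(yw),np.sin(yw),0]); H=np.array([np.sin(yw),-np.cos(yw),0])
Z=np.sin(t)*H+np.array([0,0,-np.cos(t)]); X=np.cross(Y,Z); T=np.stack([X,Y,Z],1)
s=env.observe();M=Rn.from_quat(s["ee_rot"],scalar_first=True).as_matrix()
d=(np.array([x,y,z])-s["tool_pos"])*100
print("t",round(s["clock"],2),"d_cm",d.round(2),"rot_deg",np.degrees(Rn.from_matrix(T@M.T).as_rotvec()).round(1),"F",s["ft_force"].round(1),"w",round(s["width"],4),"j",s["joint_positions"].round(2))
E
python3 go.py .472 .014 .098 30 95.66
```

```text
t 1.68 d_cm [  9.37 -12.9  -11.17] rot_deg [ 5.5 -0.3  0.8] F [-1.  -0.3 -0. ] w 0.0869 j [-0.77 -0.5  -0.04  2.35  0.45  1.    0.67]
```

>>> move_arm(steps=[{"dx": 1,"dy": -4.3,"dz": -1,"rx": 3,"ry": 0,"rz": 0.4,"claw": 0.5},{"dx": 3,"dy": -4.3,"dz": -3,"rx": 2.5,"ry": 0,"rz": 0.4,"claw": 0.5},{"dx": 3,"dy": -4.3,"dz": -3,"rx": 0,"ry": 0,"rz": 0,"claw": 0.5},{"dx": 2.2,"dy": 0,"dz": -3,"rx": 0,"ry": 0,"rz": 0,"claw": 0.5}])

```text
clock: 2.17
tool_pos: [0.4725, 0.041, 0.1201]
ee_rot: [0.252, -0.055, 0.966, 0.003]
ft_force: [-0.5, 1.0, 0.3]
width: 0.0548
```

```bash
python3 go.py .502 .017 .046 30 95.66; python3 look.py wrist:w2
```

```text
t 2.17 d_cm [ 2.95 -2.4  -7.41] rot_deg [ 1.4 -0.7 -0.5] F [-0.5  1.   0.3] w 0.0548 j [-0.45 -0.28  0.18  2.41  0.29  0.52  1.2 ]
t 2.17 j [-0.45 -0.28  0.18  2.41  0.29  0.52  1.2 ] tcp [0.4725 0.041  0.1201] 
y [-0.107  0.994 -0.023] z [ 0.487  0.033 -0.873] F [-0.5  1.   0.3] w 0.0548
```

View pics/w2.png

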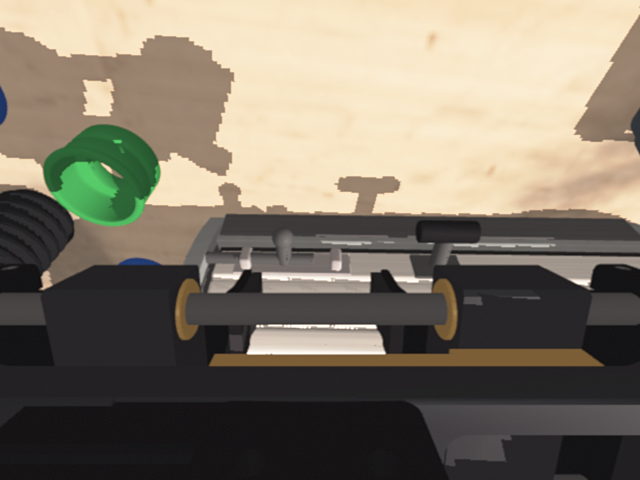

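```bash
python3 - <<'E'
from h import *
import pickle
m=pickle.load(open("pics/w2.pkl","rb"))
for nm,c in [("pullL",(417,231)),("pullR",(480,231)),("pull",(448.5,231)),("knob",(283,239))]:
    p=onz("wrist",*c,.055,m);print(nm,p.round(4),wm(p).round(4))
E
```

```text
pullL [0.4806 0.1088 0.055 ] [-0.187  -0.0212  0.055 ]
pullR [0.4752 0.1509 0.055 ] [-0.1882  0.0211  0.055 ]
pull [0.4779 0.1299 0.055 ] [-0.1876  0.      0.055 ]
knob [0.4997 0.0183 0.055 ] [-0.1769 -0.1132  0.055 ]
```

>>> move_arm(steps=[{"dx": 0,"dy": -2.4,"dz": -1,"rx": 1.2,"ry": -0.5,"rz": -0.4,"claw": 0.5},{"dx": 1,"dy": 0,"dz": -2.5,"rx": 0,"ry": 0,"rz": 0,"claw": 0.5},{"dx": 1,"dy": 0,"dz": -2,"rx": 0,"ry": 0,"rz": 0,"claw": 0.5}])

```text
clock: 2.6
tool_pos: [0.4948, 0.0293, 0.0698]
ee_rot: [0.252, -0.054, 0.966, 0.009]
ft_force: [0.3, 0.3, 0.8]
width: 0.0435
```

```bash
python3 go.py .500 .018 .045 30 95.66; python3 look.py wrist:w3
```

```text
t 2.6 d_cm [ 0.52 -1.13 -2.48] rot_deg [ 0.7 -0.7 -0.6] F [0.3 0.3 0.8] w 0.0435 j [-0.22 -0.1   0.03  2.4   0.15  0.33  1.37]
t 2.6 j [-0.22 -0.1   0.03  2.4   0.15  0.33  1.37] tcp [0.4948 0.0293 0.0698] 
y [-0.109  0.994 -0.01 ] z [ 0.487  0.044 -0.873] F [0.3 0.3 0.8] w 0.0435
```

View pics/w3.png

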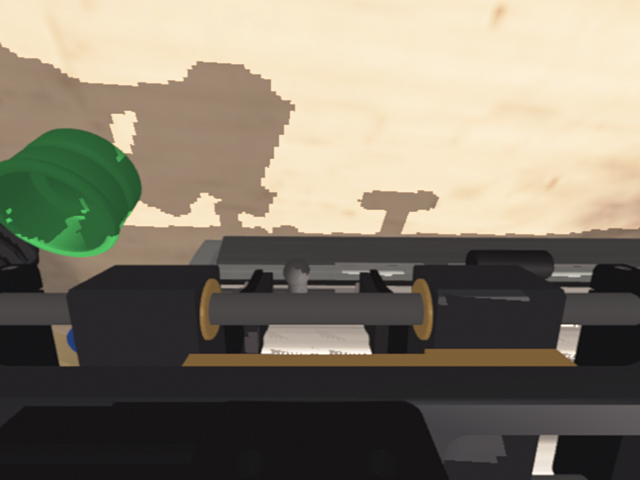

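>>> move_arm(steps=[{"dx": 0,"dy": -1.2,"dz": 0,"rx": 0,"ry": 0,"rz": 0,"claw": 0.5},{"dx": 0.3,"dy": -0.2,"dz": -1.4,"rx": 0,"ry": 0,"rz": 0,"claw": 0.5},{"dx": 0.3,"dy": 0,"dz": -1.2,"rx": 0,"ry": 0,"rz": 0,"claw": 0.5}])

```text
clock: 3.02
tool_pos: [0.5034, 0.0132, 0.0447]
ee_rot: [0.252, -0.053, 0.966, 0.008]
ft_force: [0.1, 0.5, 0.7]
width: 0.0434
```

```bash
python3 go.py .500 .018 .045 30 95.66; python3 look.py wrist:w4
```

```text
t 3.02 d_cm [-0.34  0.48  0.03] rot_deg [ 0.7 -0.8 -0.5] F [0.1 0.5 0.7] w 0.0434 j [-0.21 -0.02  0.08  2.4   0.09  0.25  1.47]
t 3.02 j [-0.21 -0.02  0.08  2.4   0.09  0.25  1.47] tcp [0.5034 0.0132 0.0447] 
y [-0.107  0.994 -0.01 ] z [ 0.485  0.043 -0.873] F [0.1 0.5 0.7] w 0.0434
```

View pics/w4.png

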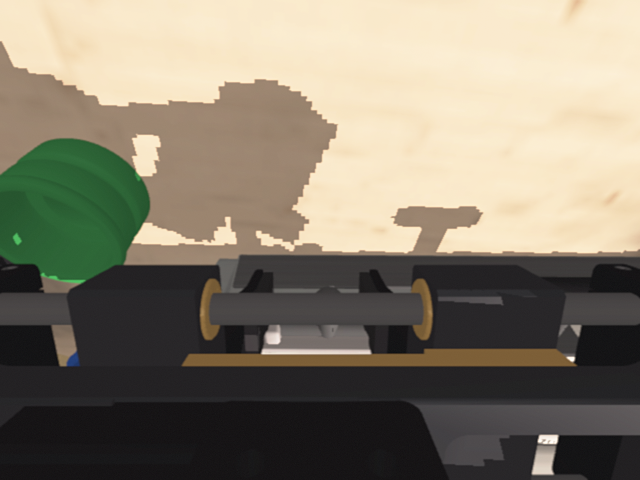

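>>> move_arm(steps=[{"dx": 0,"dy": 0.5,"dz": 0,"rx": 0,"ry": 0,"rz": 0,"claw": 0.2},{"dx": 0,"dy": 0,"dz": 0,"rx": 0,"ry": 0,"rz": 0,"claw": 0.15},{"dx": 0,"dy": 0,"dz": 0,"rx": 0,"ry": 0,"rz": 0,"claw": 0.0},{"dx": 0,"dy": 0,"dz": 0,"rx": 0,"ry": 0,"rz": 0,"claw": 0.0}])

```text
clock: 3.58
tool_pos: [0.5036, 0.0183, 0.0444]
ee_rot: [0.251, -0.053, 0.967, 0.008]
ft_force: [1.7, 1.4, -2.4]
width: 0.0129
```

>>> move_arm(steps=[{"dx": -0.05,"dy": 0.5,"dz": 0,"rx": 0,"ry": 0,"rz": 0,"claw": 0.0},{"dx": -0.05,"dy": 0.5,"dz": 0,"rx": 0,"ry": 0,"rz": 0,"claw": 0.0},{"dx": -0.05,"dy": 0.5,"dz": 0,"rx": 0,"ry": 0,"rz": 0,"claw": 0.0},{"dx": -0.04,"dy": 0.4,"dz": 0,"rx": 0,"ry": 0,"rz": 0,"claw": 0.0},{"dx": 0,"dy": 0.2,"dz": 0,"rx": 0,"ry": 0,"rz": 0,"claw": 0.0}])

```text
clock: 4.2
tool_pos: [0.5015, 0.0371, 0.0444]
ee_rot: [0.25, -0.052, 0.967, 0.007]
ft_force: [2.0, -10.4, -0.7]
width: 0.0129
```

>>> move_arm(steps=[{"dx": 0,"dy": 0.1,"dz": 0,"rx": 0,"ry": 0,"rz": 0,"claw": 0.0},{"dx": 0,"dy": 0,"dz": 0,"rx": 0,"ry": 0,"rz": 0,"claw": 0.5},{"dx": 0,"dy": 0,"dz": 0,"rx": 0,"ry": 0,"rz": 0,"claw": 0.7},{"dx": -1.5,"dy": 0,"dz": 3,"rx": 0,"ry": 0,"rz": 0,"claw": 0.9},{"dx": -2,"dy": 1.5,"dz": 3,"rx": 0,"ry": 0,"rz": 0,"claw": 0.9}])

```text
clock: 4.82
tool_pos: [0.4649, 0.0521, 0.1035]
ee_rot: [0.248, -0.051, 0.967, 0.007]
ft_force: [0.0, -0.2, 1.1]
width: 0.0449
```

```bash
python3 look.py wrist:w5
```

```text
t 4.83 j [-0.15 -0.23 -0.12  2.42  0.15  0.47  1.29] tcp [0.4649 0.0521 0.1035] 
y [-0.102  0.995 -0.012] z [ 0.479  0.038 -0.877] F [ 0.  -0.2  1.1] w 0.0449
```

View pics/w5.png

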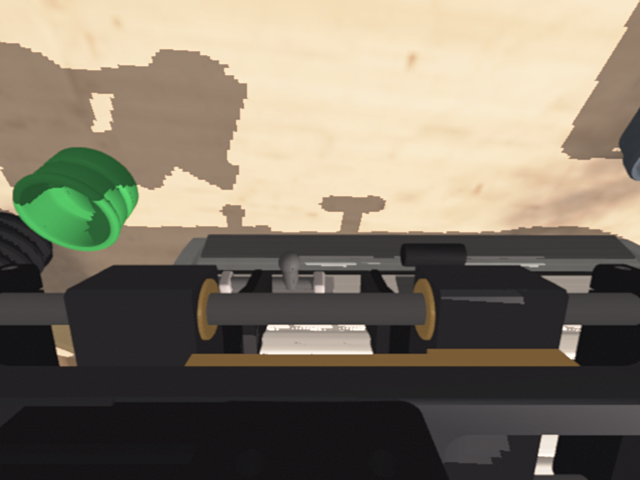

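```bash
python3 - <<'E'
from h import *
import pickle
m=pickle.load(open("pics/w5.pkl","rb"))
for nm,c in [("pull",(433.5,254)),("knob",(289.5,262))]:
    p=onz("wrist",*c,.055,m);print(nm,p.round(4),wm(p).round(4))
E
python3 go.py .486 .131 .040 30 95.66
```

```text
pull [0.4778 0.1297 0.055 ] [-0.1877 -0.0002  0.055 ]
knob [0.4962 0.0358 0.055 ] [-0.1787 -0.0954  0.055 ]
t 4.88 d_cm [ 2.13  7.65 -6.7 ] rot_deg [ 0.8 -1.  -0.3] F [2.8 2.6 1.8] w 0.0489 j [-0.15 -0.24 -0.13  2.41  0.14  0.47  1.28]
```

>>> move_arm(steps=[{"dx": 0.5,"dy": 4,"dz": 0,"rx": 0,"ry": 5,"rz": 0,"claw": 0.8},{"dx": 0.5,"dy": 3.6,"dz": -1,"rx": 0.5,"ry": 5,"rz": 0,"claw": 0.8},{"dx": 0,"dy": 0.3,"dz": -1,"rx": 0,"ry": 0,"rz": 0,"claw": 0.8},{"dx": 0,"dy": 0,"dz": 0,"rx": 0,"ry": 0,"rz": 0,"claw": 0.8}])

```text
clock: 5.38
tool_pos: [0.4745, 0.1364, 0.0884]
ee_rot: [0.164, -0.051, 0.985, 0.016]
ft_force: [0.6, -0.1, -0.1]
width: 0.0697
```

```bash
python3 go.py .4835 .131 .040 20 95.66; python3 look.py wrist:w6
```

```text
t 5.38 d_cm [ 0.9  -0.54 -4.84] rot_deg [-0.8 -1.1 -0.4] F [ 0.6 -0.1 -0.1] w 0.0697 j [-0.2  -0.04 -0.23  2.23  0.14  0.63  1.14]
t 5.38 j [-0.2  -0.04 -0.23  2.23  0.14  0.63  1.14] tcp [0.4745 0.1364 0.0884] 
y [-0.105  0.994  0.016] z [ 0.322  0.049 -0.945] F [ 0.6 -0.1 -0.1] w 0.0697
```

View pics/w6.png

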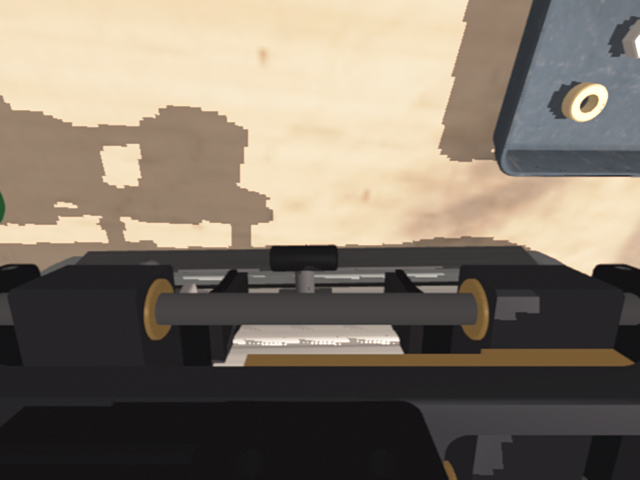

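>>> move_arm(steps=[{"dx": 0.1,"dy": -0.5,"dz": -1.8,"rx": -0.5,"ry": -0.5,"rz": 0,"claw": 0.8},{"dx": 0.4,"dy": 0,"dz": -1.8,"rx": 0,"ry": 0,"rz": 0,"claw": 0.8},{"dx": 0.3,"dy": 0,"dz": -1.2,"rx": 0,"ry": 0,"rz": 0,"claw": 0.8},{"dx": 0,"dy": 0,"dz": 0,"rx": 0,"ry": 0,"rz": 0,"claw": 0.8}])

```text
clock: 5.92
tool_pos: [0.4827, 0.1279, 0.0409]
ee_rot: [0.171, -0.05, 0.984, 0.011]
ft_force: [0.1, 0.3, 0.4]
width: 0.0697
```

```bash
python3 go.py .4835 .131 .040 20 95.66; python3 look.py wrist:w7
```

```text
t 5.92 d_cm [ 0.08  0.31 -0.09] rot_deg [-0.2 -0.3 -0.2] F [0.1 0.3 0.4] w 0.0697 j [-0.2   0.06 -0.22  2.26  0.24  0.5   1.06]
t 5.92 j [-0.2   0.06 -0.22  2.26  0.24  0.5   1.06] tcp [0.4827 0.1279 0.0409] 
y [-0.102  0.995  0.005] z [ 0.335  0.039 -0.941] F [0.1 0.3 0.4] w 0.0697
```

View pics/w7.png

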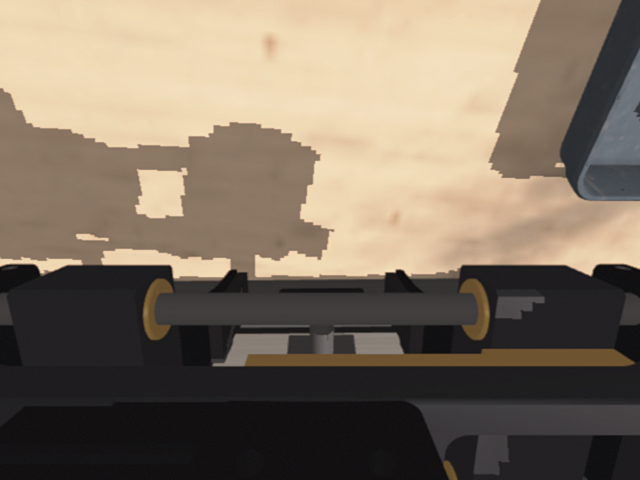

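Bar at (320,291) between the fingers (235..390). Close on it.

>>> move_arm(steps=[{"dx": 0,"dy": 0.2,"dz": 0,"rx": 0,"ry": 0,"rz": 0,"claw": 0.5},{"dx": 0,"dy": 0,"dz": 0,"rx": 0,"ry": 0,"rz": 0,"claw": 0.3},{"dx": 0,"dy": 0,"dz": 0,"rx": 0,"ry": 0,"rz": 0,"claw": 0},{"dx": 0,"dy": 0,"dz": 0,"rx": 0,"ry": 0,"rz": 0,"claw": 0}])

```text
clock: 6.48
tool_pos: [0.4838, 0.1306, 0.0433]
ee_rot: [0.173, -0.05, 0.984, 0.012]
ft_force: [1.8, -0.2, -3.3]
width: 0.0397
```

```bash
cat > roll.py <<'E'
from h import *
import sys
# roll.py n step_deg offx offy offz
T0=np.array([.4838,.1306,.0433]); C=mw((0,0,.065)); f=np.array([np.cos(YAW),np.sin(YAW),0]); up=np.array([0,0,1.])
P=lambda a: .188*(-np.cos(a)*f+np.sin(a)*up)
off=T0-P(np.radians(-3))
s=env.observe();r=s["tool_pos"]-off; a=np.arctan2(r[2],-(r@f)); print("phi",np.degrees(a).round(2),"r",np.hypot(r[2],r@f).round(4),"lat",(r@np.array([-f[1],f[0],0])).round(4),"F",s["ft_force"].round(1),"w",s["width"].round(4),"j",s["joint_positions"].round(2))
n=int(sys.argv[1]);st=np.radians(float(sys.argv[2])); prev=r
for i in range(n):
    nx=P(a+st*(i+1)); d=(nx-prev)*100; prev=nx; print(d.round(2).tolist())
E
python3 roll.py 8 5
```

```text
Traceback (most recent call last):
  File "roll.py", line 7, in <module>
    s=env.observe();r=s["tool_pos"]-off; a=np.arctan2(r[2],-(r@f)); print("phi",np.degrees(a).round(2),"r",np.hypot(r[2],r@f).round(4),"lat",(r@np.array([-f[1],f[0],0])).round(4),"F",s["ft_force"].round(1),"w",s["width"].round(4),"j",s["joint_positions"].round(2))
                                                                                                                                                                                                                  ^^^^^^^^^^^^^^^^
AttributeError: 'float' object has no attribute 'round'
```

```bash
sed -i 's/s\["width"\].round(4)/round(s["width"],4)/' roll.py; python3 roll.py 8 5
```

```text
phi -3.0 r 0.188 lat 0.0 F [ 1.8 -0.2 -3.3] w 0.0397 j [-0.2   0.06 -0.23  2.26  0.24  0.51  1.05]
[-0.01, -0.0, 1.64]
[0.13, 0.01, 1.64]
[0.27, 0.03, 1.62]
[0.41, 0.04, 1.59]
[0.54, 0.05, 1.55]
[0.68, 0.07, 1.49]
[0.8, 0.08, 1.43]
[0.92, 0.09, 1.35]
```

>>> move_arm(steps=[{"dx": 0,"dy": 0,"dz": 0.8,"rx": 0,"ry": 0,"rz": 0,"claw": 0},{"dx": 0.05,"dy": 0,"dz": 1.6,"rx": 0,"ry": 0,"rz": 0,"claw": 0},{"dx": 0.2,"dy": 0.02,"dz": 1.6,"rx": 0,"ry": 0,"rz": 0,"claw": 0}])

```text
clock: 6.85
tool_pos: [0.4853, 0.1308, 0.0823]
ee_rot: [0.171, -0.05, 0.984, 0.012]
ft_force: [8.5, 1.1, -9.4]
width: 0.0396
```

```bash
python3 roll.py 10 5
```

```text
phi 8.89 r 0.1885 lat 0.0 F [ 8.5  1.1 -9.4] w 0.0396 j [-0.2  -0.01 -0.23  2.22  0.17  0.61  1.12]
[0.37, 0.03, 1.6]
[0.46, 0.05, 1.57]
[0.6, 0.06, 1.53]
[0.73, 0.07, 1.47]
[0.85, 0.08, 1.4]
[0.97, 0.1, 1.32]
[1.08, 0.11, 1.23]
[1.18, 0.12, 1.13]
[1.28, 0.13, 1.02]
[1.36, 0.13, 0.91]
```

>>> move_arm(steps=[{"dx": 0.4,"dy": 0.03,"dz": 1.6,"rx": 0,"ry": 0,"rz": 0,"claw": 0},{"dx": 0.47,"dy": 0.05,"dz": 1.57,"rx": 0,"ry": 0,"rz": 0,"claw": 0},{"dx": 0.6,"dy": 0.06,"dz": 1.53,"rx": 0,"ry": 0,"rz": 0,"claw": 0},{"dx": 0.73,"dy": 0.07,"dz": 1.47,"rx": 0,"ry": 0,"rz": 0,"claw": 0},{"dx": 0.85,"dy": 0.08,"dz": 1.4,"rx": 0,"ry": 0,"rz": 0,"claw": 0}])

```text
clock: 7.48
tool_pos: [0.5125, 0.1338, 0.1561]
ee_rot: [0.166, -0.051, 0.985, 0.011]
ft_force: [3.1, 2.6, -10.5]
width: 0.0397
```

```bash
python3 roll.py 10 5
```

```text
phi 32.95 r 0.1894 lat 0.0003 F [  3.1   2.6 -10.5] w 0.0397 j [-0.19 -0.05 -0.21  2.08  0.11  0.79  1.21]
[1.06, 0.07, 1.26]
[1.06, 0.1, 1.25]
[1.16, 0.12, 1.15]
[1.26, 0.12, 1.04]
[1.34, 0.13, 0.93]
[1.42, 0.14, 0.81]
[1.48, 0.15, 0.68]
[1.54, 0.15, 0.55]
[1.58, 0.16, 0.41]
[1.61, 0.16, 0.27]
```

>>> move_arm(steps=[{"dx": 1.06,"dy": 0.08,"dz": 1.25,"rx": 0,"ry": 0,"rz": 0,"claw": 0},{"dx": 1.06,"dy": 0.1,"dz": 1.25,"rx": 0,"ry": 0,"rz": 0,"claw": 0},{"dx": 1.16,"dy": 0.12,"dz": 1.15,"rx": 0,"ry": 0,"rz": 0,"claw": 0},{"dx": 1.26,"dy": 0.12,"dz": 1.04,"rx": 0,"ry": 0,"rz": 0,"claw": 0},{"dx": 1.34,"dy": 0.13,"dz": 0.93,"rx": 0,"ry": 0,"rz": 0,"claw": 0},{"dx": 1.42,"dy": 0.14,"dz": 0.81,"rx": 0,"ry": 0,"rz": 0,"claw": 0}])

```text
clock: 8.22
tool_pos: [0.5823, 0.1415, 0.2208]
ee_rot: [0.158, -0.053, 0.986, 0.01]
ft_force: [-2.9, 1.4, -5.3]
width: 0.0398
```

```bash
python3 roll.py 8 5
```

```text
phi 62.12 r 0.1897 lat 0.0011 F [-2.9  1.4 -5.3] w 0.0398 j [-0.18  0.06 -0.18  1.83  0.11  0.95  1.27]
[1.56, 0.04, 0.55]
[1.53, 0.15, 0.57]
[1.57, 0.16, 0.43]
[1.61, 0.16, 0.3]
[1.62, 0.16, 0.15]
[1.63, 0.16, 0.01]
[1.63, 0.16, -0.13]
[1.61, 0.16, -0.27]
```

>>> move_arm(steps=[{"dx": 1.56,"dy": 0.05,"dz": 0.58,"rx": 0,"ry": 0,"rz": 0,"claw": 0},{"dx": 1.54,"dy": 0.15,"dz": 0.55,"rx": 0,"ry": 0,"rz": 0,"claw": 0},{"dx": 1.57,"dy": 0.16,"dz": 0.43,"rx": 0,"ry": 0,"rz": 0,"claw": 0},{"dx": 1.61,"dy": 0.16,"dz": 0.3,"rx": 0,"ry": 0,"rz": 0,"claw": 0},{"dx": 1.62,"dy": 0.16,"dz": 0.15,"rx": 0,"ry": 0,"rz": 0,"claw": 0},{"dx": 1.63,"dy": 0.16,"dz": 0,"rx": 0,"ry": 0,"rz": 0,"claw": 0},{"dx": 1.2,"dy": 0.12,"dz": -0.1,"rx": 0,"ry": 0,"rz": 0,"claw": 0}])

```text
clock: 9.1
tool_pos: [0.691, 0.1535, 0.2435]
ee_rot: [0.154, -0.054, 0.987, 0.011]
ft_force: [-2.9, 0.7, -2.2]
width: 0.0391
```

```bash
python3 roll.py 3 3
```

```text
phi 96.2 r 0.1915 lat 0.0024 F [-2.9  0.7 -2.2] w 0.0391 j [-0.18  0.28 -0.16  1.52  0.12  1.04  1.31]
[0.96, -0.14, -0.48]
[0.96, 0.1, -0.18]
[0.95, 0.09, -0.23]
```

>>> move_arm(steps=[{"dx": 0.6,"dy": 0.05,"dz": -0.1,"rx": 0,"ry": 0,"rz": 0,"claw": 0},{"dx": 0.5,"dy": 0.05,"dz": -0.1,"rx": 0,"ry": 0,"rz": 0,"claw": 0}])

```text
clock: 9.35
tool_pos: [0.7, 0.1546, 0.2424]
ee_rot: [0.151, -0.054, 0.987, 0.011]
ft_force: [-37.2, -5.9, 19.6]
width: 0.0396
```

```bash
python3 roll.py 1 3;python3 look.py top:t2 wrist:w8
```

```text
phi 98.95 r 0.1916 lat 0.0025 F [-37.2  -5.9  19.6] w 0.0396 j [-0.18  0.31 -0.15  1.49  0.12  1.05  1.31]
[0.93, -0.16, -0.53]
t 9.35 j [-0.18  0.31 -0.15  1.49  0.12  1.05  1.31] tcp [0.7    0.1546 0.2424] 
y [-0.109  0.994  0.005] z [ 0.298  0.037 -0.954] F [-37.2  -5.9  19.6] w 0.0396
```

View pics/t2.png

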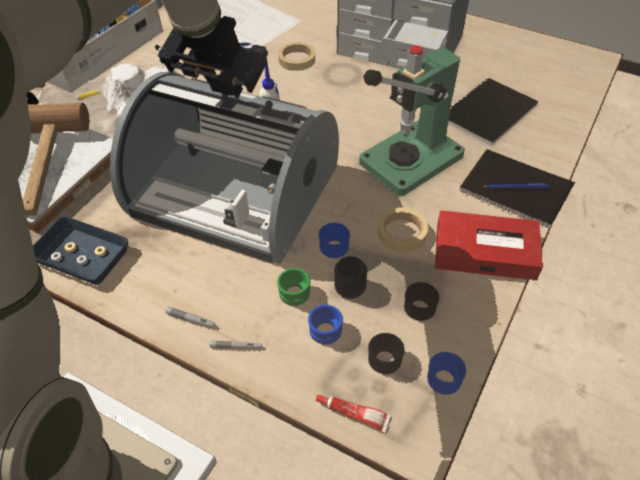

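>>> move_arm(steps=[{"dx": -0.2,"dy": 0,"dz": 0.05,"rx": 0,"ry": 0,"rz": 0,"claw": 0},{"dx": 0,"dy": 0,"dz": 0,"rx": 0,"ry": 0,"rz": 0,"claw": 0.8},{"dx": 0,"dy": 0,"dz": 0,"rx": 0,"ry": 0,"rz": 0,"claw": 1},{"dx": 0,"dy": 0,"dz": 0,"rx": 0,"ry": 0,"rz": 0,"claw": 1},{"dx": -1,"dy": 0,"dz": 4,"rx": 0,"ry": 3,"rz": 0,"claw": 1},{"dx": -5,"dy": -1,"dz": 4,"rx": 0,"ry": 5,"rz": 0,"claw": 1},{"dx": -6,"dy": -3,"dz": 2,"rx": 0,"ry": 5,"rz": 0,"claw": 1},{"dx": -6,"dy": -3,"dz": 2,"rx": 0,"ry": 0,"rz": 0,"claw": 1}])

```text
clock: 10.45
tool_pos: [0.5321, 0.0902, 0.3591]
ee_rot: [0.036, -0.053, 0.998, 0.017]
ft_force: [-0.1, 0.5, 0.8]
width: 0.0861
```

```bash
python3 look.py top:t3 wrist:w9; python3 - <<'E'
import cv2
a=cv2.imread("pics/t3.png")
cv2.imwrite("pics/t3z.png",cv2.resize(a[60:270,100:350],None,fx=3.2,fy=2.8*3.2/2.8,interpolation=cv2.INTER_CUBIC)[:600])
E
```

```text
t 10.45 j [-0.1   0.05 -0.15  1.51 -0.01  1.5   1.43] tcp [0.5321 0.0902 0.3591] 
y [-0.107  0.994  0.029] z [ 0.071  0.037 -0.997] F [-0.1  0.5  0.8] w 0.0861
```

View pics/w9.png

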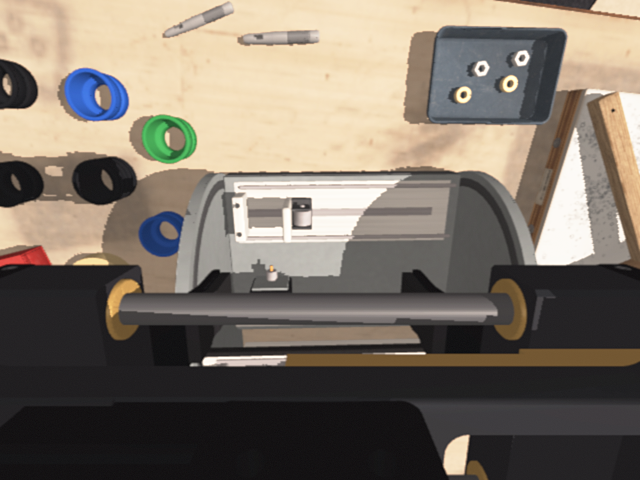

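View pics/t3.png

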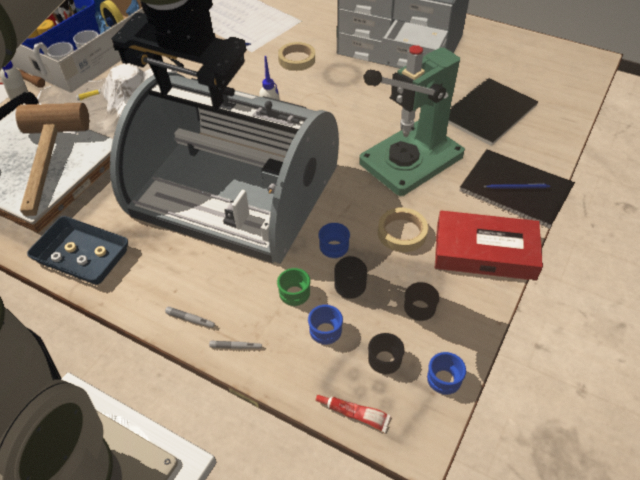

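```bash
python3 - <<'E'
import cv2
a=cv2.imread("pics/w9.png")
cv2.imwrite("pics/w9z.png",cv2.resize(a[165:275,210:480],None,fx=2.95,fy=2.95,interpolation=cv2.INTER_CUBIC))
E
```

```text
(no output)
```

View pics/w9z.png

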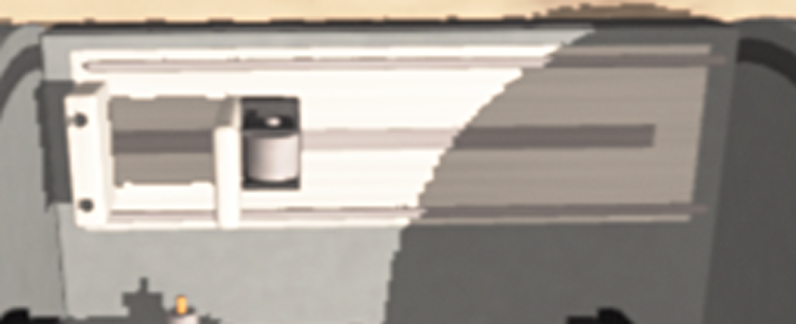

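```bash
python3 - <<'E'
from h import *
import pickle
m=pickle.load(open("pics/w9.pkl","rb"))
k=lambda u,v:(210+u/2.95,165+v/2.95)
for nm,(u,v),z in [("rodF L",(90,65),.039),("rodF R",(700,60),.039),("rodR L",(115,213),.039),("rodR R",(690,210),.039),("slotL",(112,140),.035),("slotR",(655,135),.035),
 ("stop top f",(106,84),.075),("stop top b",(107,214),.075),("stop tl",(65,95),.075),("foll top f",(217,124),.107),("foll top b",(217,226),.107),("follfoot",(220,138),.035),("lips",(42,32),.035)]:
    p=onz("wrist",*k(u,v),z,m);print(nm,p.round(4),wm(p).round(4))
E
```

```text
rodF L [ 0.5387 -0.0103  0.039 ] [-0.141  -0.1455  0.039 ]
rodF R [0.5066 0.2836 0.039 ] [-0.1439  0.1501  0.039 ]
rodR L [0.6121 0.0048 0.039 ] [-0.0664 -0.1377  0.039 ]
rodR R [0.5825 0.2961 0.039 ] [-0.0672  0.1551  0.039 ]
slotL [0.5756 0.0011 0.035 ] [-0.1031 -0.1378  0.035 ]
slotR [0.5464 0.2712 0.035 ] [-0.1055  0.1339  0.035 ]
stop top f [0.5398 0.0034 0.075 ] [-0.1385 -0.132   0.075 ]
stop top b [0.6008 0.0063 0.075 ] [-0.0775 -0.1352  0.075 ]
stop tl [ 0.5466 -0.0146  0.075 ] [-0.1335 -0.1506  0.075 ]
foll top f [0.5457 0.0553 0.107 ] [-0.1275 -0.0809  0.107 ]
foll top b [0.5909 0.0587 0.107 ] [-0.0822 -0.082   0.107 ]
follfoot [0.5693 0.0542 0.035 ] [-0.1041 -0.0844  0.035 ]
lips [ 0.5259 -0.0342  0.035 ] [-0.156 -0.168  0.035]
```

```bash
python3 - <<'E'
from h import *
for nm,c,z in [("box corner bot",(435,268),0),("box corner far",(440,214),.05),("blue",(446,372),.0215),("blue2",(325,324),.0215),("green",(293,287),.0215),("blue3",(334,240),.0215),("tape",(404,229),.012),("bell",(350.3,276.7),.033),("A",(421,301),.0215),("B",(385.5,352.5),.0215)]:
    print(nm,onz("top",*c,z).round(3))
# refine boots from t3
im=cv2.imread("pics/t3.png");mm=(im.max(2)<60).astype(np.uint8)
k,l,s,c=cv2.connectedComponentsWithStats(mm)
for i in range(1,k):
    if 700<s[i,4]<1300: print(s[i],c[i].round(1),onz("top",*c[i],.0215).round(4))
print(mw((-.1045,-.103,.05)),mw((-.1045,-.0394,.05)))
E
python3 go.py .570 -.3375 .16 0 -30
```

```text
box corner bot [ 0.671 -0.327  0.   ]
box corner far [ 0.766 -0.293  0.05 ]
blue [ 0.455 -0.434  0.021]
blue2 [ 0.44  -0.204  0.021]
green [ 0.484 -0.11   0.021]
blue3 [ 0.624 -0.124  0.021]
tape [ 0.726 -0.234  0.012]
bell [ 0.55  -0.199  0.033]
A [ 0.57  -0.338  0.021]
B [ 0.44  -0.326  0.021]
[ 335  256   32   42 1125] [350.4 276.7] [ 0.5578 -0.1954  0.0215]
[404 283  35  37 938] [420.7 300.7] [ 0.5706 -0.337   0.0215]
[369 334  35  40 926] [385.7 352.3] [ 0.4401 -0.3261  0.0215]
[0.57076785 0.03559584 0.05      ] [0.5644953  0.09888577 0.05      ]
t 10.55 d_cm [  3.93 -42.6  -20.3 ] rot_deg [   3.7    4.8 -125.8] F [1.3 0.6 0.7] w 0.0869 j [-0.1   0.04 -0.15  1.51 -0.01  1.5   1.43]
```

>>> move_arm(steps=[{"dx": 0,"dy": -5,"dz": 0,"rx": 1,"ry": 1.5,"rz": -10,"claw": 1},{"dx": 0.4,"dy": -5,"dz": 0,"rx": 1,"ry": 1.5,"rz": -10,"claw": 1},{"dx": 0.4,"dy": -5,"dz": -1,"rx": 1,"ry": 1,"rz": -10,"claw": 1},{"dx": 0.4,"dy": -5,"dz": -3,"rx": 0,"ry": 0,"rz": -10,"claw": 1},{"dx": 0.5,"dy": -5,"dz": -3,"rx": 0,"ry": 0,"rz": -10,"claw": 1},{"dx": 0.5,"dy": -5,"dz": -3,"rx": 0,"ry": 0,"rz": -10,"claw": 1},{"dx": 0.5,"dy": -5,"dz": -3,"rx": 0,"ry": 0,"rz": -10,"claw": 1},{"dx": 0.5,"dy": -4,"dz": -3,"rx": 0,"ry": 0,"rz": -10,"claw": 1},{"dx": 0.5,"dy": -2,"dz": -2,"rx": 0,"ry": 0,"rz": -10,"claw": 1}])

```text
clock: 11.68
tool_pos: [0.5696, -0.3339, 0.1818]
ee_rot: [0.032, 0.687, 0.726, 0.021]
ft_force: [-0.3, 0.3, -0.0]
width: 0.087
```

```bash
python3 go.py .570 -.3375 .10 0 5.66; python3 look.py wrist:w10
```

```text
t 11.68 d_cm [ 0.04 -0.36 -8.18] rot_deg [0.7 4.4 2.5] F [-0.3  0.3 -0. ] w 0.087 j [ 0.26  0.38  0.27  1.5  -0.14  1.2   0.61]
t 11.68 j [ 0.26  0.38  0.27  1.5  -0.14  1.2   0.61] tcp [ 0.5696 -0.3339  0.1818] 
y [0.996 0.056 0.075] z [ 0.076 -0.014 -0.997] F [-0.3  0.3 -0. ] w 0.087
```

View pics/w10.png

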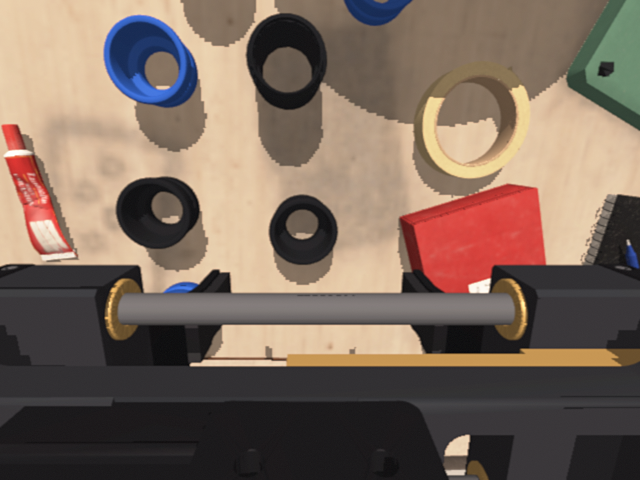

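```bash
python3 - <<'E'
from h import *
import pickle
m=pickle.load(open("pics/w10.pkl","rb"))
im=cv2.imread("pics/w10.png");mm=(im.max(2)<55).astype(np.uint8)[:262]
k,l,s,c=cv2.connectedComponentsWithStats(mm)
for i in range(1,k):
    if 1000<s[i,4]<9000: print(s[i],c[i].round(1),[onz("wrist",*c[i],z,m).round(4) for z in(.0215,.03)])
for u in ((270,229),(337,229)): print(onz("wrist",*u,.043,m).round(4))
E
```

```text
[ 247   14   80   96 4071] [286.5  56.1] [array([ 0.5478, -0.1893,  0.0215]), array([ 0.548 , -0.1914,  0.03  ])]
[ 117  178   82   71 3707] [155.1 212.1] [array([ 0.4311, -0.329 ,  0.0215]), array([ 0.4343, -0.3274,  0.03  ])]
[ 270  196   67   66 2732] [303.1 231.4] [array([ 0.5692, -0.342 ,  0.0215]), array([ 0.5687, -0.3401,  0.03  ])]
[ 595  196   45   66 2012] [621.1 230.8] [array([ 0.9023, -0.3285,  0.0215]), array([ 0.893 , -0.3269,  0.03  ])]
[ 0.5382 -0.336   0.043 ]
[ 0.5989 -0.3336  0.043 ]
```

>>> move_arm(steps=[{"dx": 0,"dy": -0.3,"dz": -4,"rx": 0.5,"ry": 4.2,"rz": 2.4,"claw": 1},{"dx": 0,"dy": 0,"dz": -4,"rx": 0,"ry": 0,"rz": 0,"claw": 1},{"dx": 0,"dy": 0,"dz": -3,"rx": 0,"ry": 0,"rz": 0,"claw": 1},{"dx": 0,"dy": 0,"dz": 0,"rx": 0,"ry": 0,"rz": 0,"claw": 1}])

```text
clock: 12.22
tool_pos: [0.5706, -0.3374, 0.0661]
ee_rot: [0.001, 0.672, 0.74, -0.002]
ft_force: [-0.1, -0.5, 0.3]
width: 0.0869
```

```bash
python3 go.py .569 -.3375 .014 0 5.66
```

```text
t 12.22 d_cm [-0.16 -0.01 -5.21] rot_deg [ 0.3 -0.1  0.2] F [-0.1 -0.5  0.3] w 0.0869 j [ 0.27  0.54  0.26  1.54 -0.14  1.08  0.66]
```

>>> move_arm(steps=[{"dx": -0.1,"dy": 0,"dz": -3,"rx": 0,"ry": 0,"rz": 0,"claw": 1},{"dx": 0,"dy": 0,"dz": -2.2,"rx": 0,"ry": 0,"rz": 0,"claw": 1},{"dx": 0,"dy": 0,"dz": 0,"rx": 0,"ry": 0,"rz": 0,"claw": 0.5},{"dx": 0,"dy": 0,"dz": 0,"rx": 0,"ry": 0,"rz": 0,"claw": 0.3},{"dx": 0,"dy": 0,"dz": 0,"rx": 0,"ry": 0,"rz": 0,"claw": 0.3}])

```text
clock: 12.85
tool_pos: [0.5743, -0.3388, 0.0205]
ee_rot: [0.006, 0.671, 0.741, -0.0]
ft_force: [0.4, -0.7, 0.3]
width: 0.0651
```

>>> move_arm(steps=[{"dx": -0.3,"dy": 0.1,"dz": -0.6,"rx": 0,"ry": 0,"rz": 0,"claw": 0.8},{"dx": 0,"dy": 0,"dz": 0,"rx": 0,"ry": 0,"rz": 0,"claw": 0.3},{"dx": 0,"dy": 0,"dz": 0,"rx": 0,"ry": 0,"rz": 0,"claw": 0.3},{"dx": 0,"dy": 0,"dz": 0,"rx": 0,"ry": 0,"rz": 0,"claw": 0.3}])

```text
clock: 13.35
tool_pos: [0.5719, -0.3382, 0.0156]
ee_rot: [0.007, 0.671, 0.741, -0.0]
ft_force: [1.3, 0.4, -0.1]
width: 0.0632
```

```bash
python3 look.py wrist:w11
```

```text
t 13.35 j [ 0.28  0.59  0.24  1.57 -0.16  0.98  0.67] tcp [ 0.5719 -0.3382  0.0156] 
y [0.995 0.1   0.009] z [ 0.01  -0.009 -1.   ] F [ 1.3  0.4 -0.1] w 0.0632
```

View pics/w11.png

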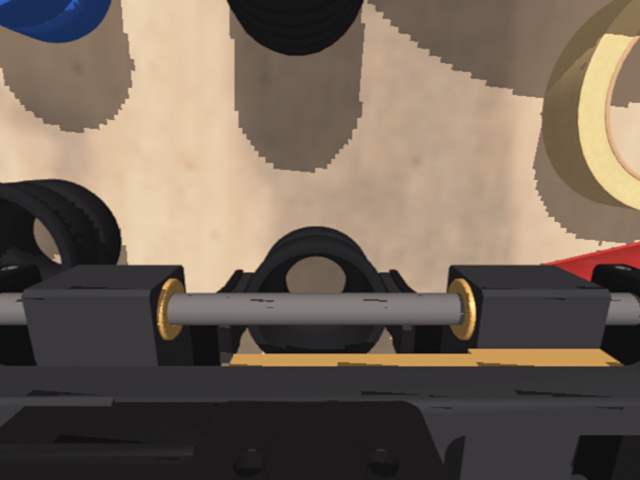

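```bash
python3 - <<'E'
from h import *
import pickle
m=pickle.load(open("pics/w11.pkl","rb"))
print(onz("wrist",317,228,.043,m),onz("wrist",246,290,.043,m),onz("wrist",389,290,.043,m))
E
```

```text
[ 0.56776489 -0.30110652  0.043     ] [ 0.54055727 -0.33077316  0.043     ] [ 0.6009669  -0.32492253  0.043     ]
```

>>> move_arm(steps=[{"dx": 0,"dy": 0,"dz": 2,"rx": 0,"ry": 0,"rz": 0,"claw": 0.3},{"dx": 0,"dy": 0.5,"dz": 4,"rx": 0,"ry": 0,"rz": 0,"claw": 0.3},{"dx": 0,"dy": 3,"dz": 5,"rx": 0,"ry": 0,"rz": 0,"claw": 0.3},{"dx": 0,"dy": 4.5,"dz": 5,"rx": 0,"ry": 0,"rz": 0,"claw": 0.3},{"dx": 0,"dy": 5,"dz": 5,"rx": 0,"ry": 0,"rz": 0,"claw": 0.3},{"dx": 0,"dy": 5,"dz": 2,"rx": 0,"ry": 0,"rz": 0,"claw": 0.3},{"dx": 0,"dy": 5,"dz": 0,"rx": 0,"ry": 0,"rz": 0,"claw": 0.3},{"dx": 0,"dy": 5,"dz": 0,"rx": 0,"ry": 0,"rz": 0,"claw": 0.3}])

```text
clock: 14.4
tool_pos: [0.569, -0.0662, 0.2526]
ee_rot: [0.011, 0.675, 0.738, 0.002]
ft_force: [0.8, -1.5, -0.2]
width: 0.0626
```

```bash
python3 go.py .572 .016 .24 0 5.66;python3 look.py wrist:w12 scene:s12
```

```text
t 14.4 d_cm [ 0.3   8.22 -1.26] rot_deg [0.7 1.1 0.5] F [ 0.8 -1.5 -0.2] w 0.0626 j [-0.1   0.18  0.15  1.59 -0.02  1.35  0.14]
t 14.4 j [-0.1   0.18  0.15  1.59 -0.02  1.35  0.14] tcp [ 0.569  -0.0662  0.2526] 
y [0.996 0.09  0.018] z [ 0.019 -0.012 -1.   ] F [ 0.8 -1.5 -0.2] w 0.0626
```

View pics/w12.png

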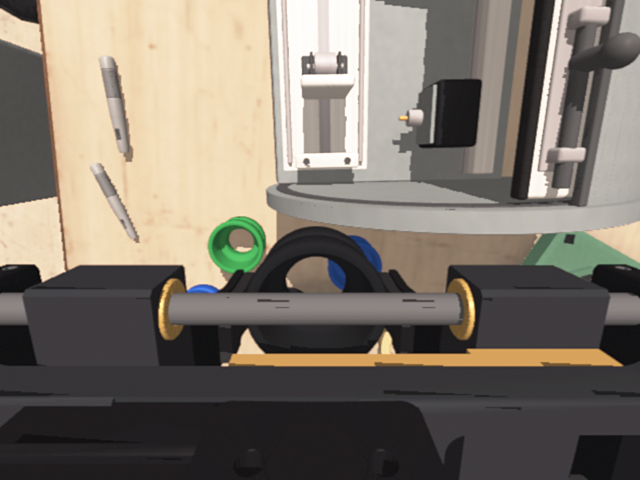

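View pics/s12.png

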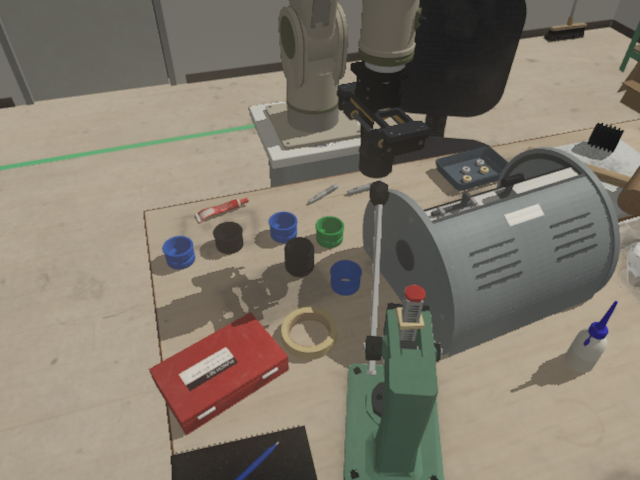

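```bash
python3 - <<'E'
from h import *
import pickle
m=pickle.load(open("pics/w12.pkl","rb"))
for nm,c,z in [("slot",(324,130),.035),("slotfar",(324,20),.035),("bolts",(326.5,160),.075),("stopface",(327,152.5),.075),("folltop",(327,87),.107),("rod1",(288,120),.039),("rod2",(361.5,120),.039),("rodtop1",(293,20),.039),("rodtop2",(356,20),.039),("+y boot edge",(318,228),.253-.0156+.043)]:
    p=onz("wrist",*c,z,m);print(nm,p.round(4),wm(p).round(4))
E
python3 - <<'E'
import cv2
a=cv2.imread("pics/w12.png")
cv2.imwrite("pics/w12z.png",cv2.resize(a[0:200,260:400],None,fx=3,fy=3,interpolation=cv2.INTER_CUBIC))
E
```

```text
slot [0.573  0.0245 0.035 ] [-0.1034 -0.1142  0.035 ]
slotfar [0.563  0.1274 0.035 ] [-0.1031 -0.0109  0.035 ]
bolts [ 0.5767 -0.0055  0.075 ] [-0.1027 -0.1445  0.075 ]
stopface [0.5765 0.0016 0.075 ] [-0.1022 -0.1374  0.075 ]
folltop [0.5696 0.0542 0.107 ] [-0.1038 -0.0844  0.107 ]
rod1 [0.5344 0.0307 0.039 ] [-0.1412 -0.1042  0.039 ]
rod2 [0.6111 0.0378 0.039 ] [-0.0642 -0.1048  0.039 ]
rodtop1 [0.5329 0.1231 0.039 ] [-0.1336 -0.0121  0.039 ]
rodtop2 [0.5942 0.1291 0.039 ] [-0.072  -0.0123  0.039 ]
+y boot edge [ 0.5654 -0.0289  0.2804] [-0.1162 -0.1666  0.2804]
```

View pics/w12z.png

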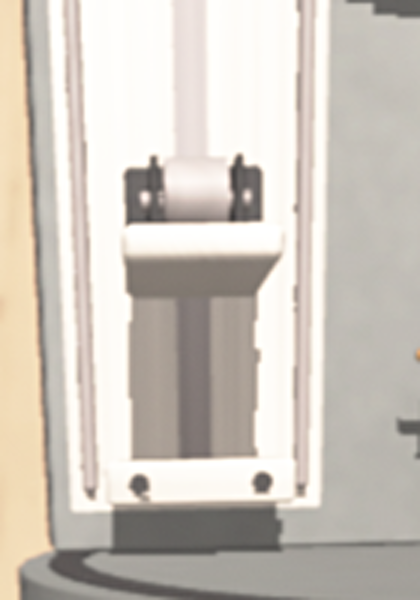

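>>> move_arm(steps=[{"dx": 0.2,"dy": 4,"dz": 0,"rx": 0.7,"ry": 1.1,"rz": 0.5,"claw": 0.3},{"dx": 0.3,"dy": 3.5,"dz": 0,"rx": 0,"ry": 0,"rz": 0,"claw": 0.3},{"dx": 0,"dy": 0.6,"dz": 0,"rx": 0,"ry": 0,"rz": 0,"claw": 0.3},{"dx": 0,"dy": 0,"dz": 0,"rx": 0,"ry": 0,"rz": 0,"claw": 0.3}])

```text
clock: 15.0
tool_pos: [0.5743, 0.0202, 0.2576]
ee_rot: [0.001, 0.669, 0.743, 0.002]
ft_force: [-0.6, -0.4, -0.6]
width: 0.0627
```

```bash
python3 go.py .574 .0143 .0976 0 5.66
```

```text
t 15.0 d_cm [ -0.03  -0.59 -16.  ] rot_deg [-0.1  0.3 -0.4] F [-0.6 -0.4 -0.6] w 0.0627 j [-0.2   0.2   0.1   1.56 -0.02  1.38  0.01]
```

>>> move_arm(steps=[{"dx": 0,"dy": -0.6,"dz": -3,"rx": 0,"ry": 0,"rz": -0.4,"claw": 0.3},{"dx": 0,"dy": 0,"dz": -4,"rx": 0,"ry": 0,"rz": 0,"claw": 0.3},{"dx": 0,"dy": 0,"dz": -3.5,"rx": 0,"ry": 0,"rz": 0,"claw": 0.3},{"dx": 0,"dy": 0,"dz": -1,"rx": 0,"ry": 0,"rz": 0,"claw": 0.3}])

```text
clock: 15.5
tool_pos: [0.5753, 0.008, 0.1435]
ee_rot: [0.003, 0.674, 0.739, 0.004]
ft_force: [-2.9, 7.8, 4.1]
width: 0.0628
```

```bash
python3 go.py .574 .0143 .0976 0 5.66; python3 look.py wrist:w13 top:t13
```

```text
t 15.5 d_cm [-0.13  0.63 -4.59] rot_deg [-0.1  0.6  0.4] F [-2.9  7.8  4.1] w 0.0628 j [-0.18  0.27  0.1   1.71 -0.03  1.15  0.02]
t 15.5 j [-0.18  0.27  0.1   1.71 -0.03  1.15  0.02] tcp [0.5753 0.008  0.1435] 
y [0.996 0.092 0.01 ] z [ 0.01   0.002 -1.   ] F [-2.9  7.8  4.1] w 0.0628
```

View pics/w13.png

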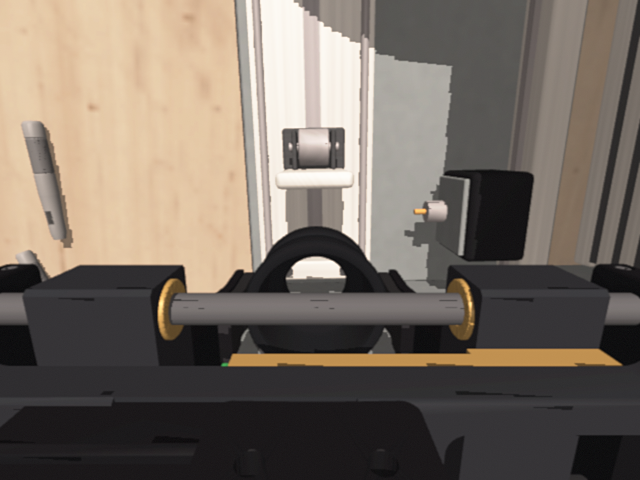

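View pics/t13.png

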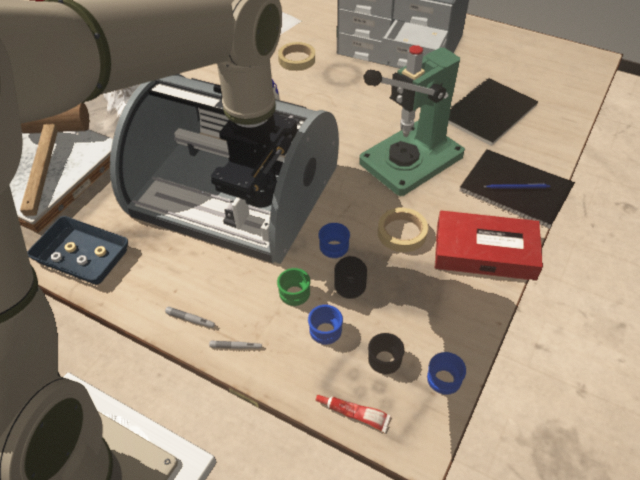

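```bash
python3 - <<'E'
from h import *
import pickle
m=pickle.load(open("pics/w13.pkl","rb"))
zt=.1435-.0156+.043
for nm,c,z in [("folltop",(315,187),.107),("boot+y",(318,228),zt),("rodL",(258,188),.039),("rodR",(366,188),.039),("slot",(317,210),.035),("bootL",(246,290),zt),("bootR",(389,290),zt)]:
    p=onz("wrist",*c,z,m);print(nm,p.round(4),wm(p).round(4))
E
```

```text
folltop [0.5702 0.0557 0.107 ] [-0.1031 -0.0829  0.107 ]
boot+y [0.5719 0.0447 0.1709] [-0.1024 -0.0941  0.1709]
rodL [0.5271 0.0453 0.039 ] [-0.147  -0.0891  0.039 ]
rodR [0.6111 0.053  0.039 ] [-0.0626 -0.0897  0.039 ]
slot [0.5747 0.0316 0.035 ] [-0.101  -0.1073  0.035 ]
bootL [0.5441 0.0152 0.1709] [-0.1331 -0.1207  0.1709]
bootR [0.6046 0.0206 0.1709] [-0.0723 -0.1213  0.1709]
```

>>> move_arm(steps=[{"dx": -0.1,"dy": 0.7,"dz": 0,"rx": 0,"ry": 0,"rz": 0.4,"claw": 0.3},{"dx": 0,"dy": 0,"dz": -1.5,"rx": 0,"ry": 0,"rz": 0,"claw": 0.3},{"dx": 0,"dy": 0,"dz": -1,"rx": 0,"ry": 0,"rz": 0,"claw": 0.3}])

```text
clock: 15.98
tool_pos: [0.5766, 0.0137, 0.1216]
ee_rot: [0.006, 0.672, 0.741, 0.006]
ft_force: [-0.5, -0.1, -0.1]
width: 0.0628
```

```bash
python3 go.py .574 .015 .0976 0 5.66
```

```text
t 15.97 d_cm [-0.26  0.13 -2.4 ] rot_deg [-0.1  0.9  0.1] F [-0.5 -0.1 -0.1] w 0.0628 j [-0.18  0.29  0.09  1.74 -0.03  1.1   0.02]
```

>>> move_arm(steps=[{"dx": -0.25,"dy": 0.1,"dz": -1.2,"rx": 0,"ry": 0.9,"rz": 0,"claw": 0.3},{"dx": -0.1,"dy": 0,"dz": -1,"rx": 0,"ry": 0,"rz": 0,"claw": 0.3},{"dx": 0,"dy": 0,"dz": 0,"rx": 0,"ry": 0,"rz": 0,"claw": 0.3}])

```text
clock: 16.35
tool_pos: [0.5721, 0.0142, 0.0966]
ee_rot: [-0.001, 0.672, 0.74, -0.001]
ft_force: [0.1, 0.2, -0.9]
width: 0.0628
```

```bash
python3 -c "
from h import *
print(mw((-.103,-.107,0)))"; python3 go.py .572 .032 .0976 0 5.66
```

```text
[0.57265504 0.03176328 0.        ]
t 16.35 d_cm [-0.01  1.78  0.1 ] rot_deg [-0.  -0.2  0.1] F [ 0.1  0.2 -0.9] w 0.0628 j [-0.18  0.32  0.09  1.76 -0.03  1.07  0.02]
```

>>> move_arm(steps=[{"dx": 0,"dy": 0.6,"dz": 0,"rx": 0,"ry": 0,"rz": 0,"claw": 0.3},{"dx": 0,"dy": 0.6,"dz": 0,"rx": 0,"ry": 0,"rz": 0,"claw": 0.3},{"dx": 0,"dy": 0.6,"dz": 0,"rx": 0,"ry": 0,"rz": 0,"claw": 0.3},{"dx": 0,"dy": 0.2,"dz": 0,"rx": 0,"ry": 0,"rz": 0,"claw": 0.3}])

```text
clock: 16.85
tool_pos: [0.5716, 0.0316, 0.0972]
ee_rot: [0.0, 0.673, 0.74, -0.003]
ft_force: [-0.4, -5.2, -1.9]
width: 0.0627
```

```bash
python3 go.py .5725 .033 .051 0 5.66; python3 look.py wrist:w14
```

```text
t 16.85 d_cm [ 0.09  0.14 -4.62] rot_deg [ 0.3 -0.2  0.3] F [-0.4 -5.2 -1.9] w 0.0627 j [-0.21  0.32  0.08  1.75 -0.03  1.07 -0.02]
t 16.85 j [-0.21  0.32  0.08  1.75 -0.03  1.07 -0.02] tcp [0.5716 0.0316 0.0972] 
y [ 0.996  0.094 -0.004] z [-0.004 -0.005 -1.   ] F [-0.4 -5.2 -1.9] w 0.0627
```

View pics/w14.png

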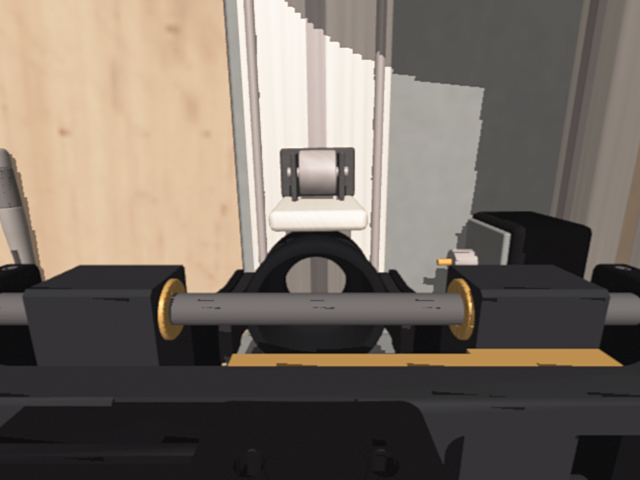

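```bash
python3 - <<'E'
from h import *
import pickle
m=pickle.load(open("pics/w14.pkl","rb"))
zt=.0972-.0156+.043
for nm,c,z in [("folltop",(318,230),.107),("boot+y",(318,232),zt),("rodL",(260,230),.039),("rodR",(376,230),.039)]:
    p=onz("wrist",*c,z,m);print(nm,p.round(4),wm(p).round(4))
E
```

```text
folltop [0.569  0.0639 0.107 ] [-0.1035 -0.0747  0.107 ]
boot+y [0.5687 0.0669 0.1246] [-0.1035 -0.0717  0.1246]
rodL [0.5322 0.0455 0.039 ] [-0.1419 -0.0893  0.039 ]
rodR [0.6089 0.0529 0.039 ] [-0.0649 -0.0896  0.039 ]
```

>>> move_arm(steps=[{"dx": 0.1,"dy": 0.4,"dz": 0,"rx": 0,"ry": 0,"rz": 0,"claw": 0.3},{"dx": 0,"dy": 0.1,"dz": -1,"rx": 0,"ry": 0,"rz": 0,"claw": 0.3},{"dx": 0,"dy": 0.05,"dz": -1,"rx": 0,"ry": 0,"rz": 0,"claw": 0.3}])

```text
clock: 17.27
tool_pos: [0.5738, 0.0352, 0.0779]
ee_rot: [0.002, 0.674, 0.739, -0.003]
ft_force: [0.7, -4.5, 2.4]
width: 0.0624
```

```bash
python3 go.py .5725 .035 .051 0 5.66
```

```text
t 17.27 d_cm [-0.13 -0.02 -2.69] rot_deg [ 0.4 -0.   0.4] F [ 0.7 -4.5  2.4] w 0.0624 j [-0.21  0.35  0.08  1.76 -0.02  1.03 -0.03]
```

>>> move_arm(steps=[{"dx": -0.1,"dy": 0,"dz": -1,"rx": 0.3,"ry": 0,"rz": 0.3,"claw": 0.3},{"dx": -0.1,"dy": 0,"dz": -1,"rx": 0,"ry": 0,"rz": 0,"claw": 0.3},{"dx": 0,"dy": 0,"dz": -0.4,"rx": 0,"ry": 0,"rz": 0,"claw": 0.3}])

```text
clock: 17.65
tool_pos: [0.5716, 0.0347, 0.0517]
ee_rot: [0.0, 0.672, 0.741, -0.001]
ft_force: [0.2, -4.4, 2.0]
width: 0.0623
```

```bash
python3 go.py .5725 .035 .051 0 5.66
```

```text
t 17.65 d_cm [ 0.09  0.03 -0.07] rot_deg [ 0.1 -0.   0.1] F [ 0.2 -4.4  2. ] w 0.0623 j [-0.21  0.37  0.08  1.79 -0.03  0.98 -0.02]
```

>>> move_arm(steps=[{"dx": 0,"dy": 0,"dz": -0.1,"rx": 0,"ry": 0,"rz": 0,"claw": 0.3},{"dx": 0,"dy": 0,"dz": 0,"rx": 0,"ry": 0,"rz": 0,"claw": 0.9},{"dx": 0,"dy": 0,"dz": 0,"rx": 0,"ry": 0,"rz": 0,"claw": 0.9},{"dx": 0,"dy": 0,"dz": 0,"rx": 0,"ry": 0,"rz": 0,"claw": 0.9},{"dx": 0,"dy": 0,"dz": 2,"rx": 0,"ry": 0,"rz": 0,"claw": 0.9},{"dx": 0,"dy": 0,"dz": 4,"rx": 0,"ry": 0,"rz": 0,"claw": 0.9},{"dx": 0,"dy": 0,"dz": 5,"rx": 0,"ry": 0,"rz": 0,"claw": 0.9},{"dx": 0,"dy": 0,"dz": 5,"rx": 0,"ry": 0,"rz": 0,"claw": 0.9}])

```text
clock: 18.65
tool_pos: [0.5676, 0.0393, 0.2107]
ee_rot: [-0.004, 0.67, 0.742, -0.003]
ft_force: [2.1, 0.5, -0.1]
width: 0.0782
```

```bash
python3 go.py .5725 .035 .051 0 5.66;python3 look.py wrist:w15 top:t15
```

```text
t 18.65 d_cm [  0.49  -0.43 -15.97] rot_deg [-0.1 -0.6 -0.2] F [ 2.1  0.5 -0.1] w 0.0782 j [-0.22  0.22  0.08  1.63 -0.02  1.3  -0.03]
t 18.65 j [-0.22  0.22  0.08  1.63 -0.02  1.3  -0.03] tcp [0.5676 0.0393 0.2107] 
y [ 0.995  0.102 -0.01 ] z [-0.01   0.002 -1.   ] F [ 2.1  0.5 -0.1] w 0.0782
```

View pics/w15.png

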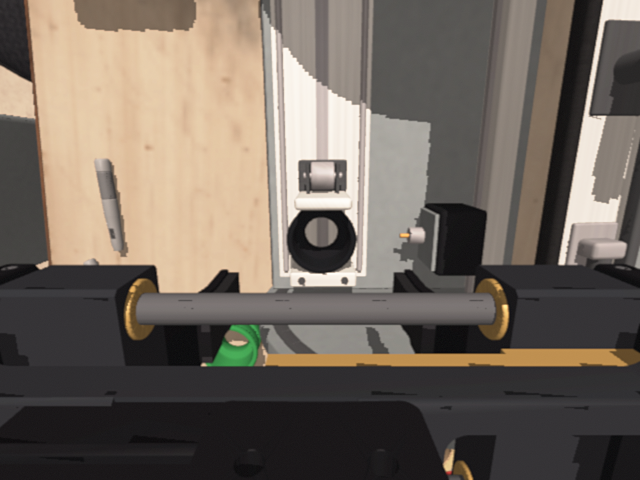

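View pics/t15.png

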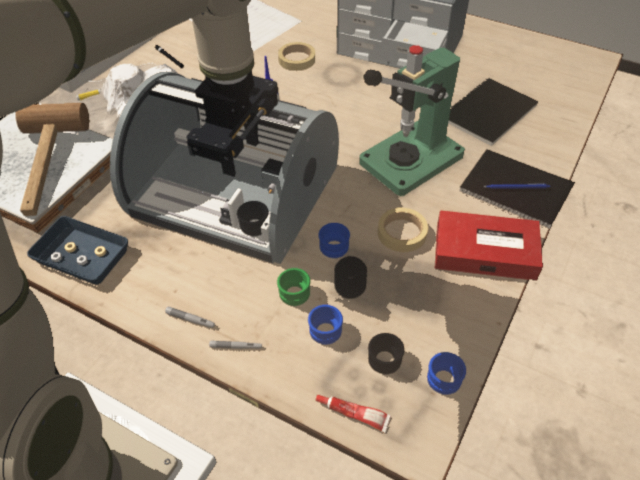

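>>> move_arm(steps=[{"dx": 0,"dy": 0,"dz": 4.5,"rx": 0,"ry": 0,"rz": 0,"claw": 1},{"dx": -1,"dy": -5,"dz": 0.5,"rx": 0,"ry": 0,"rz": 0,"claw": 1},{"dx": -2,"dy": -5.5,"dz": 0,"rx": 0,"ry": 0,"rz": 0,"claw": 1},{"dx": -2,"dy": -5.5,"dz": 0,"rx": 0,"ry": 0,"rz": 0,"claw": 1},{"dx": -2,"dy": -5.5,"dz": -2,"rx": 0,"ry": 0,"rz": 0,"claw": 1},{"dx": -2,"dy": -5.5,"dz": -3,"rx": 0,"ry": 0,"rz": 0,"claw": 1},{"dx": -2,"dy": -5,"dz": -3,"rx": 0,"ry": 0,"rz": 0,"claw": 1},{"dx": -1,"dy": -3,"dz": -2,"rx": 0,"ry": 0,"rz": 0,"claw": 1},{"dx": 0,"dy": 0,"dz": 0,"rx": 0,"ry": 0,"rz": 0,"claw": 1}])

```text
clock: 19.88
tool_pos: [0.4465, -0.3116, 0.1653]
ee_rot: [-0.001, 0.668, 0.744, 0.003]
ft_force: [0.2, 1.3, 1.1]
width: 0.0871
```

```bash
python3 go.py .440 -.3265 .10 0 5.66; python3 look.py wrist:w16 top:t16; python3 - <<'E'
from h import *
im=cv2.imread("pics/t16.png");mm=(im.max(2)<60).astype(np.uint8)
k,l,s,c=cv2.connectedComponentsWithStats(mm)
for i in range(1,k):
    if 600<s[i,4]<1300: print(s[i],c[i].round(1),onz("top",*c[i],.0215).round(4))
E
```

```text
t 19.88 d_cm [-0.65 -1.49 -6.53] rot_deg [-0.3  0.2 -0.5] F [0.2 1.3 1.1] w 0.0871 j [ 0.21  0.2   0.36  1.77 -0.08  1.19  0.7 ]
t 19.88 j [ 0.21  0.2   0.36  1.77 -0.08  1.19  0.7 ] tcp [ 0.4465 -0.3116  0.1653] 
y [0.994 0.108 0.004] z [ 0.003  0.006 -1.   ] F [0.2 1.3 1.1] w 0.0871
[237 201  31  35 748] [251.7 216.6] [0.5988 0.0585 0.0215]
[369 334  35  40 902] [385.6 352.2] [ 0.4402 -0.3258  0.0215]
```

View pics/w16.png

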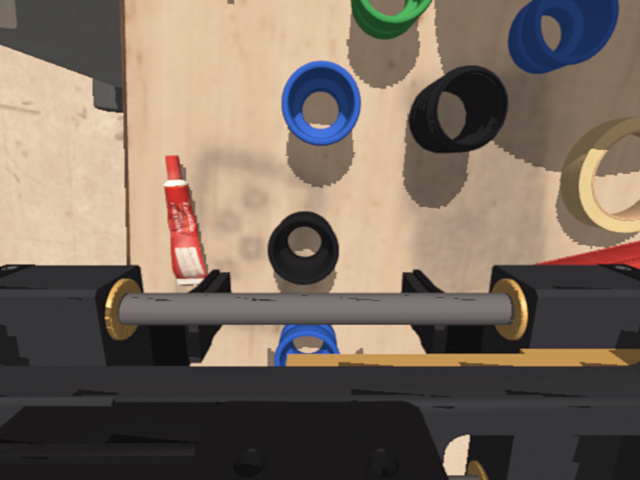

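```bash
python3 - <<'E'
from h import *
import pickle
m=pickle.load(open("pics/w16.pkl","rb"))
for c in((303,246),(303,212),(268,246),(338,246)): print(onz("wrist",*c,.043,m).round(4))
E
```

```text
[ 0.4364 -0.3221  0.043 ]
[ 0.4335 -0.2925  0.043 ]
[ 0.4062 -0.3254  0.043 ]
[ 0.4666 -0.3188  0.043 ]
```

>>> move_arm(steps=[{"dx": -0.8,"dy": -1.2,"dz": -4,"rx": 0,"ry": 0,"rz": 0,"claw": 1},{"dx": 0,"dy": 0,"dz": -4,"rx": 0,"ry": 0,"rz": 0,"claw": 1},{"dx": 0,"dy": 0,"dz": -1,"rx": 0,"ry": 0,"rz": 0,"claw": 1}])

```text
clock: 20.35
tool_pos: [0.4459, -0.318, 0.0782]
ee_rot: [0.003, 0.664, 0.748, 0.006]
ft_force: [0.1, 0.1, 0.4]
width: 0.087
```

```bash
python3 go.py .438 -.3245 .015 0 5.66
```

```text
t 20.35 d_cm [-0.79 -0.65 -6.32] rot_deg [-0.3  0.8 -1.2] F [0.1 0.1 0.4] w 0.087 j [ 0.24  0.29  0.36  1.86 -0.13  1.    0.77]
```

>>> move_arm(steps=[{"dx": -0.8,"dy": -0.6,"dz": -1,"rx": 0,"ry": 0.6,"rz": -1,"claw": 1},{"dx": -0.3,"dy": -0.2,"dz": -3,"rx": 0,"ry": 0,"rz": 0,"claw": 1},{"dx": -0.1,"dy": -0.1,"dz": -1.5,"rx": 0,"ry": 0,"rz": 0,"claw": 1}])

```text
clock: 20.72
tool_pos: [0.4368, -0.3275, 0.0256]
ee_rot: [0.002, 0.67, 0.743, 0.004]
ft_force: [-0.2, 0.2, 0.4]
width: 0.0869
```

```bash
python3 go.py .438 -.3245 .015 0 5.66
```

```text
t 20.73 d_cm [ 0.12  0.3  -1.06] rot_deg [-0.1  0.4 -0.2] F [-0.2  0.2  0.4] w 0.0869 j [ 0.26  0.37  0.35  1.89 -0.17  0.9   0.8 ]
```

>>> move_arm(steps=[{"dx": 0.1,"dy": 0.3,"dz": -0.9,"rx": 0,"ry": 0.3,"rz": 0,"claw": 1},{"dx": 0,"dy": 0,"dz": -0.1,"rx": 0,"ry": 0,"rz": 0,"claw": 0.5},{"dx": 0,"dy": 0,"dz": 0,"rx": 0,"ry": 0,"rz": 0,"claw": 0.3},{"dx": 0,"dy": 0,"dz": 0,"rx": 0,"ry": 0,"rz": 0,"claw": 0.3},{"dx": 0,"dy": 0,"dz": 0,"rx": 0,"ry": 0,"rz": 0,"claw": 0.3}])

```text
clock: 21.35
tool_pos: [0.4396, -0.325, 0.0176]
ee_rot: [0.001, 0.67, 0.743, 0.002]
ft_force: [-0.1, 0.3, 0.5]
width: 0.0624
```

```bash
python3 look.py wrist:w17; python3 - <<'E'
import cv2
a=cv2.imread("pics/w17.png");cv2.imwrite("pics/w17z.png",a[200:370,200:440])
E
```

```text
t 21.35 j [ 0.26  0.38  0.35  1.9  -0.17  0.89  0.79] tcp [ 0.4396 -0.325   0.0176] 
y [0.995 0.103 0.005] z [ 0.005  0.001 -1.   ] F [-0.1  0.3  0.5] w 0.0624
```

View pics/w17z.png

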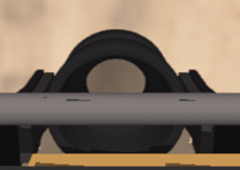

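>>> move_arm(steps=[{"dx": 0,"dy": 0,"dz": 2,"rx": 0,"ry": 0,"rz": 0,"claw": 0.3},{"dx": 0.5,"dy": 0,"dz": 5,"rx": 0,"ry": 0,"rz": 0,"claw": 0.3},{"dx": 2,"dy": 2,"dz": 5,"rx": 0,"ry": 0,"rz": 0,"claw": 0.3},{"dx": 2,"dy": 4,"dz": 5,"rx": 0,"ry": 0,"rz": 0,"claw": 0.3},{"dx": 2,"dy": 5,"dz": 5,"rx": 0,"ry": 0,"rz": 0,"claw": 0.3},{"dx": 2,"dy": 5,"dz": 2,"rx": 0,"ry": 0,"rz": 0,"claw": 0.3},{"dx": 2,"dy": 5,"dz": 0,"rx": 0,"ry": 0,"rz": 0,"claw": 0.3},{"dx": 2,"dy": 5,"dz": 0,"rx": 0,"ry": 0,"rz": 0,"claw": 0.3},{"dx": 1,"dy": 4,"dz": 0,"rx": 0,"ry": 0,"rz": 0,"claw": 0.3}])

```text
clock: 22.52
tool_pos: [0.5696, -0.0297, 0.2555]
ee_rot: [0.002, 0.673, 0.739, 0.003]
ft_force: [0.7, -0.1, -0.2]
width: 0.063
```

```bash
python3 go.py .572 .02 .26 0 5.66;python3 look.py wrist:w18;  python3 - <<'E'
from h import *
import pickle
m=pickle.load(open("pics/w17.pkl","rb"));print(onz("wrist",317,230,.043,m))
E
```

```text
t 22.52 d_cm [0.24 4.97 0.45] rot_deg [-0.1  0.5  0.3] F [ 0.7 -0.1 -0.2] w 0.063 j [-0.17  0.19  0.17  1.58 -0.03  1.37  0.09]
t 22.52 j [-0.17  0.19  0.17  1.58 -0.03  1.37  0.09] tcp [ 0.5696 -0.0297  0.2555] 
y [0.996 0.093 0.008] z [ 0.008  0.002 -1.   ] F [ 0.7 -0.1 -0.2] w 0.063
[ 0.4356936  -0.28963598  0.043     ]
```

View pics/w18.png

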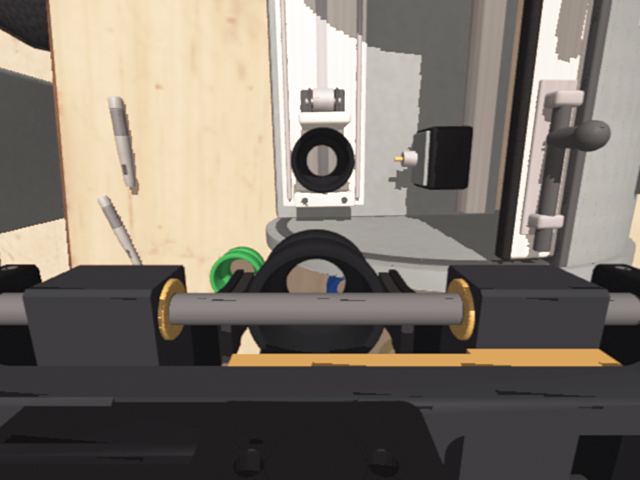

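>>> move_arm(steps=[{"dx": 0.2,"dy": 4,"dz": 0,"rx": 0,"ry": 0.5,"rz": 0.3,"claw": 0.3},{"dx": 0.1,"dy": 1.2,"dz": 0,"rx": 0,"ry": 0,"rz": 0,"claw": 0.3},{"dx": 0,"dy": 0,"dz": -3,"rx": 0,"ry": 0,"rz": 0,"claw": 0.3},{"dx": 0,"dy": 0,"dz": -4,"rx": 0,"ry": 0,"rz": 0,"claw": 0.3},{"dx": 0,"dy": 0,"dz": -3,"rx": 0,"ry": 0,"rz": 0,"claw": 0.3}])

```text
clock: 23.2
tool_pos: [0.5745, 0.0303, 0.1553]
ee_rot: [0.0, 0.669, 0.744, 0.003]
ft_force: [-0.1, 0.4, 0.1]
width: 0.0625
```

```bash
python3 go.py .5732 .0258 .1016 0 5.66;python3 look.py wrist:w19
```

```text
t 23.2 d_cm [-0.13 -0.45 -5.37] rot_deg [-0.3  0.2 -0.4] F [-0.1  0.4  0.1] w 0.0625 j [-0.23  0.26  0.12  1.7  -0.04  1.18  0.01]
t 23.2 j [-0.23  0.26  0.12  1.7  -0.04  1.18  0.01] tcp [0.5745 0.0303 0.1553] 
y [0.994 0.106 0.005] z [ 0.004  0.004 -1.   ] F [-0.1  0.4  0.1] w 0.0625
```

View pics/w19.png

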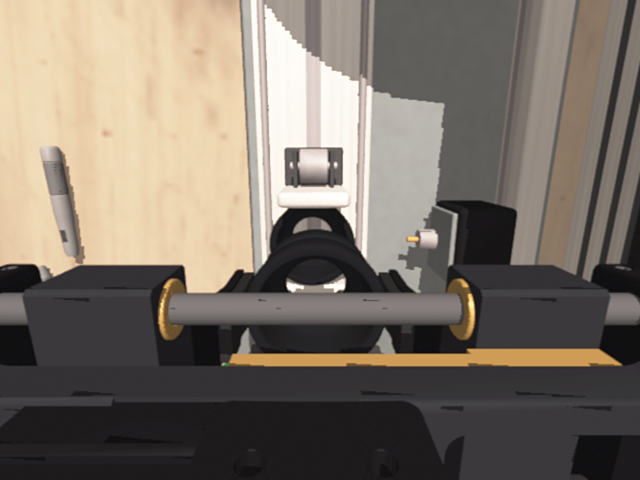

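```bash
python3 - <<'E'
from h import *
import pickle
m=pickle.load(open("pics/w19.pkl","rb"))
zt=.1553-.0176+.043
for nm,c,z in [("folltop",(314,206),.107),("boot+y",(318,231),zt)]:
    p=onz("wrist",*c,z,m);print(nm,p.round(4),wm(p).round(4))
E
```

```text
folltop [0.5693 0.0653 0.107 ] [-0.1031 -0.0733  0.107 ]
boot+y [0.571  0.0652 0.1807] [-0.1014 -0.0736  0.1807]
```

>>> move_arm(steps=[{"dx": -0.1,"dy": -0.5,"dz": 0,"rx": 0,"ry": 0,"rz": -0.4,"claw": 0.3},{"dx": -0.1,"dy": -0.1,"dz": -2,"rx": 0,"ry": 0,"rz": 0,"claw": 0.3},{"dx": -0.1,"dy": 0,"dz": -1.5,"rx": 0,"ry": 0,"rz": 0,"claw": 0.3}])

```text
clock: 23.62
tool_pos: [0.5714, 0.0214, 0.1194]
ee_rot: [0.0, 0.672, 0.74, 0.002]
ft_force: [0.0, 0.2, -0.4]
width: 0.063
```

```bash
python3 go.py .5732 .0253 .1016 0 5.66
```

```text
t 23.62 d_cm [ 0.18  0.39 -1.78] rot_deg [-0.2  0.2  0.2] F [ 0.   0.2 -0.4] w 0.063 j [-0.22  0.29  0.13  1.74 -0.04  1.11  0.01]
```

>>> move_arm(steps=[{"dx": 0.1,"dy": 0.2,"dz": -1.2,"rx": 0,"ry": 0,"rz": 0,"claw": 0.3},{"dx": 0,"dy": 0,"dz": -0.4,"rx": 0,"ry": 0,"rz": 0,"claw": 0.3},{"dx": 0,"dy": 0.5,"dz": 0,"rx": 0,"ry": 0,"rz": 0,"claw": 0.3},{"dx": -0.05,"dy": 0.8,"dz": 0,"rx": 0,"ry": 0,"rz": 0,"claw": 0.3},{"dx": -0.08,"dy": 0.8,"dz": 0,"rx": 0,"ry": 0,"rz": 0,"claw": 0.3}])

```text
clock: 24.25
tool_pos: [0.572, 0.043, 0.1043]
ee_rot: [0.002, 0.673, 0.739, 0.002]
ft_force: [-0.9, -7.3, -1.9]
width: 0.0627
```

```bash
python3 go.py .5662 .0968 .1016 0 5.66;python3 look.py wrist:w20
```

```text
t 24.25 d_cm [-0.58  5.38 -0.27] rot_deg [-0.   0.3  0.3] F [-0.9 -7.3 -1.9] w 0.0627 j [-0.25  0.31  0.11  1.75 -0.04  1.08 -0.03]
t 24.25 j [-0.25  0.31  0.11  1.75 -0.04  1.08 -0.03] tcp [0.572  0.043  0.1043] 
y [0.996 0.093 0.005] z [ 0.005  0.001 -1.   ] F [-0.9 -7.3 -1.9] w 0.0627
```

View pics/w20.png

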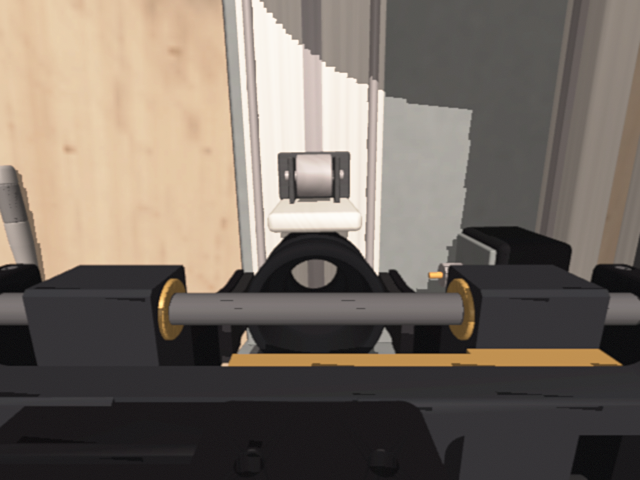

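>>> move_arm(steps=[{"dx": -0.1,"dy": 0.8,"dz": 0,"rx": 0,"ry": 0,"rz": 0,"claw": 0.3},{"dx": -0.09,"dy": 0.8,"dz": 0,"rx": 0,"ry": 0,"rz": 0,"claw": 0.3},{"dx": -0.09,"dy": 0.8,"dz": 0,"rx": 0,"ry": 0,"rz": 0,"claw": 0.3},{"dx": -0.09,"dy": 0.8,"dz": 0,"rx": 0,"ry": 0,"rz": 0,"claw": 0.3},{"dx": -0.09,"dy": 0.8,"dz": 0,"rx": 0,"ry": 0.2,"rz": 0.2,"claw": 0.3},{"dx": -0.09,"dy": 0.8,"dz": 0,"rx": 0,"ry": 0,"rz": 0,"claw": 0.3}])

```text
clock: 25.05
tool_pos: [0.5672, 0.0847, 0.1047]
ee_rot: [0.005, 0.674, 0.738, -0.003]
ft_force: [0.5, -6.6, -1.6]
width: 0.0628
```

```bash
python3 go.py .5662 .0968 .1016 0 5.66;python3 look.py wrist:w21
```

```text
t 25.05 d_cm [-0.1   1.21 -0.31] rot_deg [0.6 0.2 0.5] F [ 0.5 -6.6 -1.6] w 0.0628 j [-0.31  0.31  0.09  1.75 -0.02  1.08 -0.12]
t 25.05 j [-0.31  0.31  0.09  1.75 -0.02  1.08 -0.12] tcp [0.5672 0.0847 0.1047] 
y [0.996 0.091 0.003] z [ 0.003 -0.01  -1.   ] F [ 0.5 -6.6 -1.6] w 0.0628
```

View pics/w21.png

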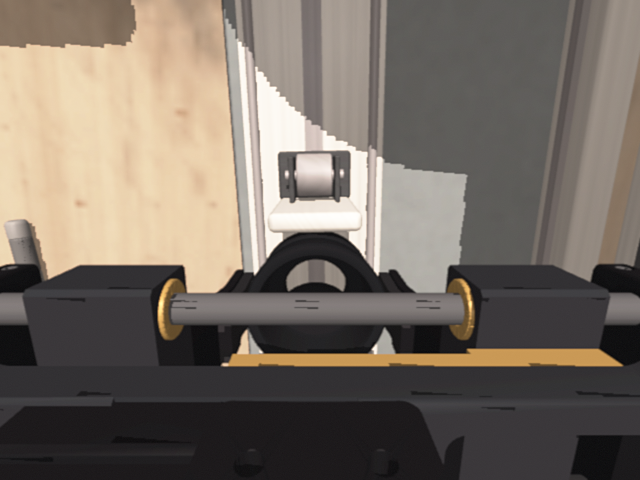

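>>> move_arm(steps=[{"dx": -0.1,"dy": 0.8,"dz": 0,"rx": 0.6,"ry": 0,"rz": 0.4,"claw": 0.3},{"dx": -0.1,"dy": 0.7,"dz": 0,"rx": 0,"ry": 0,"rz": 0,"claw": 0.3},{"dx": 0,"dy": 0.2,"dz": 0,"rx": 0,"ry": 0,"rz": 0,"claw": 0.3}])

```text
clock: 25.48
tool_pos: [0.5657, 0.0996, 0.1046]
ee_rot: [0.003, 0.672, 0.74, 0.0]
ft_force: [-0.7, -6.2, -2.2]
width: 0.0629
```

```bash
python3 go.py .5662 .0985 .053 0 5.66;python3 look.py wrist:w22;python3 - <<'E'
from h import *
import pickle
m=pickle.load(open("pics/w22.pkl","rb")); z0=env.observe()["tool_pos"][2]
zt=z0-.0176+.043
for nm,c,z in [("folltop",(315,231),.107),("boot+y",(318,233),zt)]:
    p=onz("wrist",*c,z,m);print(nm,p.round(4),wm(p).round(4))
E
```

```text
t 25.48 d_cm [ 0.05 -0.11 -5.16] rot_deg [0.2 0.3 0.2] F [-0.7 -6.2 -2.2] w 0.0629 j [-0.33  0.31  0.08  1.75 -0.02  1.08 -0.14]
t 25.48 j [-0.33  0.31  0.08  1.75 -0.02  1.08 -0.14] tcp [0.5657 0.0996 0.1046] 
y [0.995 0.096 0.004] z [ 0.004 -0.004 -1.   ] F [-0.7 -6.2 -2.2] w 0.0629
folltop [0.5618 0.1296 0.107 ] [-0.1042 -0.0086  0.107 ]
boot+y [0.5626 0.1339 0.13  ] [-0.103  -0.0044  0.13  ]
```

View pics/w22.png

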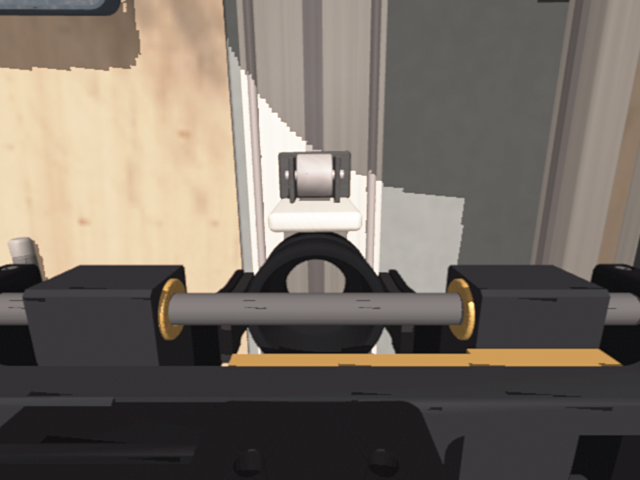

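>>> move_arm(steps=[{"dx": 0,"dy": 0.35,"dz": 0,"rx": 0,"ry": 0.2,"rz": 0,"claw": 0.3},{"dx": 0,"dy": 0.05,"dz": -1,"rx": 0,"ry": 0,"rz": 0,"claw": 0.3},{"dx": 0,"dy": 0,"dz": -1,"rx": 0,"ry": 0,"rz": 0,"claw": 0.3}])

```text
clock: 25.9
tool_pos: [0.5667, 0.1014, 0.0854]
ee_rot: [0.003, 0.673, 0.74, -0.001]
ft_force: [0.1, -5.0, 1.1]
width: 0.0627
```

```bash
python3 go.py .5658 .1025 .053 0 5.66
```

```text
t 25.9 d_cm [-0.09  0.11 -3.24] rot_deg [0.3 0.2 0.3] F [ 0.1 -5.   1.1] w 0.0627 j [-0.33  0.34  0.08  1.76 -0.02  1.05 -0.15]
```

>>> move_arm(steps=[{"dx": 0,"dy": 0.1,"dz": -1.2,"rx": 0,"ry": 0,"rz": 0,"claw": 0.3},{"dx": 0,"dy": 0.1,"dz": -1.2,"rx": 0,"ry": 0,"rz": 0,"claw": 0.3},{"dx": 0,"dy": 0,"dz": -0.5,"rx": 0,"ry": 0,"rz": 0,"claw": 0.3}])

```text
clock: 26.28
tool_pos: [0.5671, 0.1021, 0.0546]
ee_rot: [0.004, 0.674, 0.739, -0.001]
ft_force: [0.8, -4.9, 2.2]
width: 0.0632
```

```bash
python3 go.py .5658 .1025 .053 0 5.66
```

```text
t 26.27 d_cm [-0.13  0.04 -0.16] rot_deg [0.4 0.2 0.3] F [ 0.8 -4.9  2.2] w 0.0632 j [-0.33  0.37  0.08  1.78 -0.03  0.98 -0.15]
```

>>> move_arm(steps=[{"dx": 0,"dy": 0,"dz": -0.2,"rx": 0,"ry": 0,"rz": 0,"claw": 0.3},{"dx": 0,"dy": 0,"dz": 0,"rx": 0,"ry": 0,"rz": 0,"claw": 0.85},{"dx": 0,"dy": 0,"dz": 0,"rx": 0,"ry": 0,"rz": 0,"claw": 0.85},{"dx": 0,"dy": 0,"dz": 0,"rx": 0,"ry": 0,"rz": 0,"claw": 0.9},{"dx": 0,"dy": 0,"dz": 2,"rx": 0,"ry": 0,"rz": 0,"claw": 0.9},{"dx": 0,"dy": 0,"dz": 4,"rx": 0,"ry": 0,"rz": 0,"claw": 0.9},{"dx": 0,"dy": 0,"dz": 5,"rx": 0,"ry": 0,"rz": 0,"claw": 0.9},{"dx": -1,"dy": 0,"dz": 5,"rx": 0,"ry": 0,"rz": 0,"claw": 0.9}])

```text
clock: 27.28
tool_pos: [0.5533, 0.106, 0.2125]
ee_rot: [-0.0, 0.672, 0.741, -0.003]
ft_force: [-0.4, -0.7, 0.5]
width: 0.0786
```

```bash
python3 look.py wrist:w23 top:t23
```

```text
t 27.27 j [-0.35  0.2   0.09  1.64 -0.01  1.3  -0.16] tcp [0.5533 0.106  0.2125] 
y [ 0.995  0.097 -0.005] z [-0.004 -0.005 -1.   ] F [-0.4 -0.7  0.5] w 0.0786
```

View pics/w23.png

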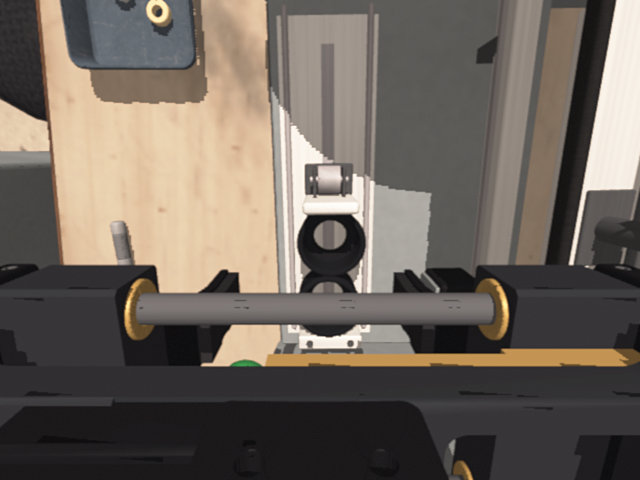

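View pics/t23.png

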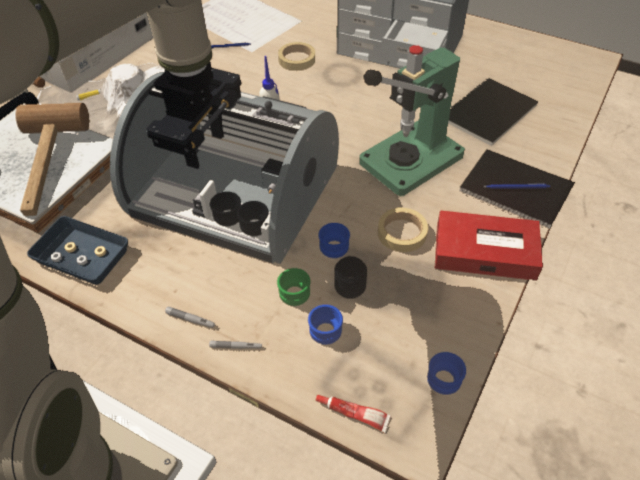

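```bash
python3 - <<'E'
import cv2,numpy as np
a=cv2.imread("pics/scene0.png")[100:300,540:640]; b=cv2.imread("pics/wrist0.png")[180:300,380:640]
c=cv2.imread("pics/top0.png")[60:260,0:130]
z=lambda i:cv2.resize(i,None,fx=2.9,fy=2.9,interpolation=cv2.INTER_CUBIC)
H=np.zeros((600,800,3),np.uint8)
for im,x,y in((z(a),0,0),(z(c),300,0)): H[y:y+im.shape[0],x:x+im.shape[1]]=im[:600-y,:800-x]
cv2.imwrite("pics/chk.png",H);cv2.imwrite("pics/chk2.png",z(b))
E
```

```text
(no output)
```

View pics/chk.png

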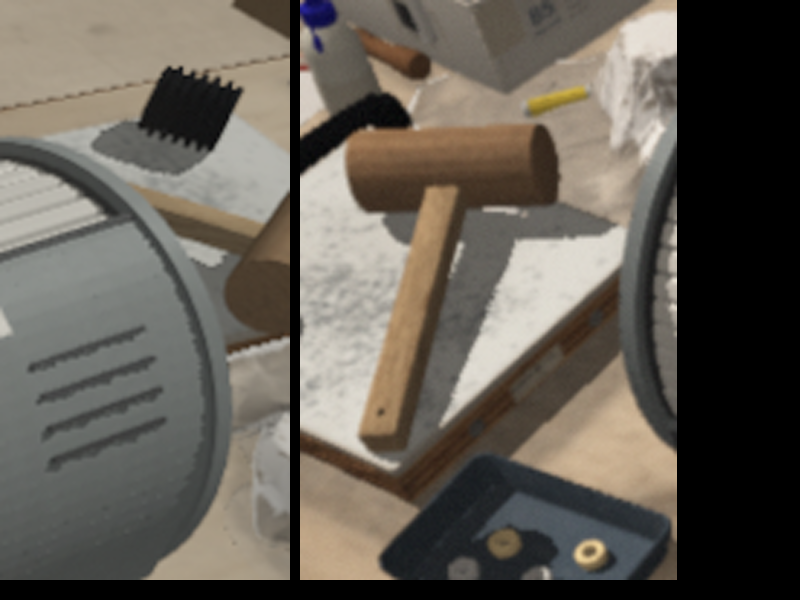

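View pics/chk2.png

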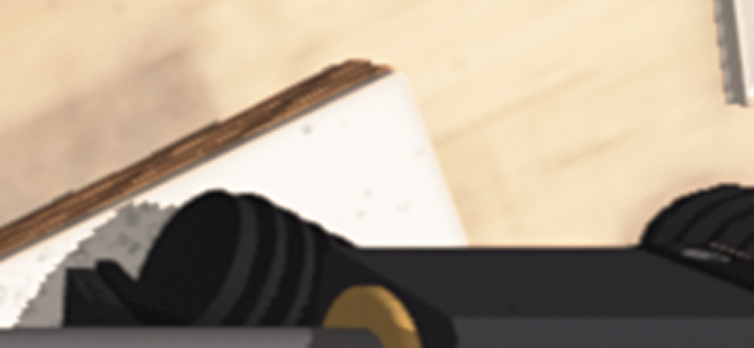

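>>> move_arm(steps=[{"dx": 0,"dy": 0,"dz": 5,"rx": 0,"ry": 0,"rz": 0,"claw": 0.9},{"dx": 0,"dy": 0,"dz": 5,"rx": 0,"ry": 0,"rz": 10,"claw": 0.8},{"dx": 0,"dy": 0,"dz": 2,"rx": 0,"ry": 0,"rz": 10,"claw": 0.8},{"dx": 0,"dy": 0,"dz": 0,"rx": 0,"ry": 0,"rz": 10,"claw": 0.8},{"dx": 0,"dy": 0,"dz": 0,"rx": 0,"ry": 0,"rz": 10,"claw": 0.8},{"dx": 0,"dy": 0,"dz": 0,"rx": 0,"ry": 0,"rz": 10,"claw": 0.8},{"dx": 1,"dy": 0,"dz": 0,"rx": 0,"ry": 0,"rz": 10,"claw": 0.8},{"dx": 1,"dy": 0,"dz": 0,"rx": 0,"ry": 0,"rz": 10,"claw": 0.8},{"dx": 1,"dy": 0.5,"dz": 0,"rx": 0,"ry": 0,"rz": 10,"claw": 0.8},{"dx": 1,"dy": 1,"dz": 0,"rx": 0,"ry": 0,"rz": 10,"claw": 0.8},{"dx": 1,"dy": 1,"dz": 0,"rx": 0,"ry": -5,"rz": 3,"claw": 0.8},{"dx": 1,"dy": 1,"dz": 0,"rx": 0,"ry": -8,"rz": 0,"claw": 0.8}])

```text
clock: 28.88
tool_pos: [0.6172, 0.1469, 0.3375]
ee_rot: [0.115, -0.105, 0.988, -0.006]
ft_force: [0.2, -0.1, -0.6]
width: 0.0698
```

```bash
python3 go.py .685 .153 .30 17 95.66; python3 look.py wrist:w24 top:t24
```

```text
t 28.88 d_cm [ 6.78  0.61 -3.75] rot_deg [ 2.7 -3.6 -6.1] F [ 0.2 -0.1 -0.6] w 0.0698 j [-0.29  0.15 -0.06  1.47  0.08  1.31  1.42]
t 28.88 j [-0.29  0.15 -0.06  1.47  0.08  1.31  1.42] tcp [0.6172 0.1469 0.3375] 
y [-0.205  0.978 -0.037] z [ 0.228  0.011 -0.974] F [ 0.2 -0.1 -0.6] w 0.0698
```

View pics/w24.png

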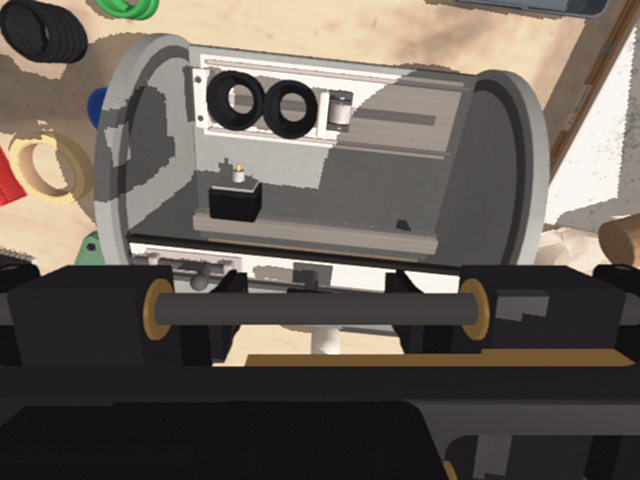

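>>> move_arm(steps=[{"dx": 3.4,"dy": 0.3,"dz": 0,"rx": 1.5,"ry": -2,"rz": -3,"claw": 0.8},{"dx": 3.2,"dy": 0.3,"dz": -1.5,"rx": 1.2,"ry": -1.6,"rz": -3,"claw": 0.8},{"dx": 0,"dy": 0,"dz": -1.5,"rx": 0,"ry": 0,"rz": 0,"claw": 0.8}])

```text
clock: 29.35
tool_pos: [0.6817, 0.1537, 0.3087]
ee_rot: [0.145, -0.049, 0.988, 0.009]
ft_force: [-1.0, 0.9, -0.9]
width: 0.0696
```

```bash
python3 go.py .698 .1544 .2435 17 95.66; python3 look.py wrist:w25
```

```text
t 29.35 d_cm [ 1.63  0.07 -6.52] rot_deg [-0.1 -0.3 -0.1] F [-1.   0.9 -0.9] w 0.0696 j [-0.29  0.25 -0.04  1.42  0.07  1.19  1.33]
t 29.35 j [-0.29  0.25 -0.04  1.42  0.07  1.19  1.33] tcp [0.6817 0.1537 0.3087] 
y [-0.1    0.995  0.003] z [ 0.286  0.032 -0.958] F [-1.   0.9 -0.9] w 0.0696
```

View pics/w25.png

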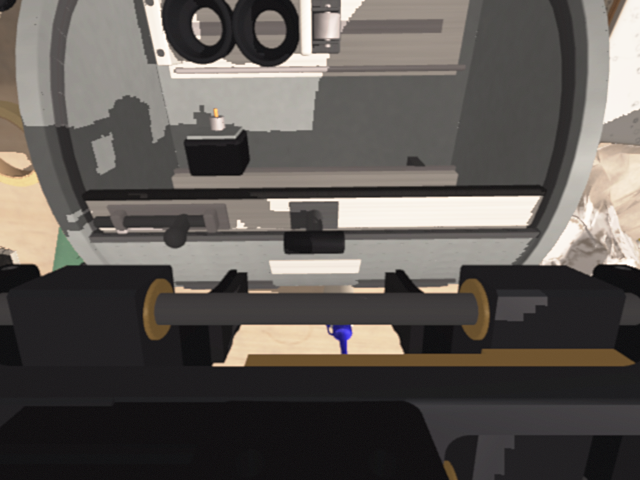

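```bash
python3 - <<'E'
from h import *
import pickle
m=pickle.load(open("pics/w25.pkl","rb"))
for nm,c,z in [("pull",(314,242),.2515),("knob",(176,232),.2465)]:
    p=onz("wrist",*c,z,m);print(nm,p.round(4),wm(p).round(4))
E
```

```text
pull [0.6869 0.1522 0.2515] [0.0226 0.0016 0.2515]
knob [0.6911 0.0598 0.2465] [ 0.0177 -0.0908  0.2465]
```

>>> move_arm(steps=[{"dx": 0,"dy": 0,"dz": -2.5,"rx": 0,"ry": 0,"rz": 0,"claw": 0.8},{"dx": 0.4,"dy": 0,"dz": -2,"rx": 0,"ry": 0,"rz": 0,"claw": 0.8},{"dx": 0.4,"dy": 0,"dz": -1.6,"rx": 0,"ry": 0,"rz": 0,"claw": 0.8}])

```text
clock: 29.78
tool_pos: [0.6881, 0.1531, 0.2452]
ee_rot: [0.142, -0.05, 0.989, 0.009]
ft_force: [-0.1, 0.6, 0.1]
width: 0.0696
```

```bash
python3 go.py .691 .1525 .239 17 95.66
```

```text
t 29.77 d_cm [ 0.29 -0.06 -0.62] rot_deg [-0.1 -0.6 -0.2] F [-0.1  0.6  0.1] w 0.0696 j [-0.28  0.29 -0.04  1.5   0.08  1.07  1.33]
```

>>> move_arm(steps=[{"dx": 0.3,"dy": 0,"dz": -0.6,"rx": 0,"ry": 0,"rz": 0,"claw": 0.8},{"dx": 0,"dy": 0,"dz": 0,"rx": 0,"ry": 0,"rz": 0,"claw": 0.3},{"dx": 0,"dy": 0,"dz": 0,"rx": 0,"ry": 0,"rz": 0,"claw": 0},{"dx": 0,"dy": 0,"dz": 0,"rx": 0,"ry": 0,"rz": 0,"claw": 0},{"dx": 0,"dy": 0,"dz": 0,"rx": 0,"ry": 0,"rz": 0,"claw": 0}])

```text
clock: 30.4
tool_pos: [0.6916, 0.1535, 0.2398]
ee_rot: [0.143, -0.05, 0.988, 0.009]
ft_force: [1.1, 0.2, -1.5]
width: 0.0395
```

```bash
sed -e 's/T0=.*; C=/T0=np.array([.6916,.1535,.2398]); C=/' -e 's/radians(-3))/radians(97.27))/' roll.py > rolld.py; python3 rolld.py 8 -5
```

```text
phi 97.28 r 0.188 lat 0.0 F [ 1.1  0.2 -1.5] w 0.0395 j [-0.28  0.3  -0.04  1.5   0.08  1.06  1.33]
[-1.63, -0.16, 0.13]
[-1.63, -0.16, -0.01]
[-1.63, -0.16, -0.15]
[-1.61, -0.16, -0.29]
[-1.57, -0.16, -0.43]
[-1.53, -0.15, -0.57]
[-1.48, -0.15, -0.7]
[-1.41, -0.14, -0.83]
```

>>> move_arm(steps=[{"dx": -0.8,"dy": -0.08,"dz": 0.07,"rx": 0,"ry": 0,"rz": 0,"claw": 0},{"dx": -1.6,"dy": -0.16,"dz": 0.05,"rx": 0,"ry": 0,"rz": 0,"claw": 0},{"dx": -1.6,"dy": -0.16,"dz": -0.08,"rx": 0,"ry": 0,"rz": 0,"claw": 0},{"dx": -1.62,"dy": -0.16,"dz": -0.22,"rx": 0,"ry": 0,"rz": 0,"claw": 0},{"dx": -1.6,"dy": -0.16,"dz": -0.35,"rx": 0,"ry": 0,"rz": 0,"claw": 0}])

```text
clock: 31.02
tool_pos: [0.6234, 0.1461, 0.2358]
ee_rot: [0.149, -0.05, 0.988, 0.009]
ft_force: [9.4, 1.1, -6.9]
width: 0.0396
```

```bash
python3 rolld.py 8 -5
```

```text
phi 76.19 r 0.1879 lat -0.0007 F [ 9.4  1.1 -6.9] w 0.0396 j [-0.29  0.14 -0.05  1.7   0.09  1.01  1.3 ]
[-1.57, -0.09, -0.45]
[-1.52, -0.15, -0.6]
[-1.46, -0.14, -0.73]
[-1.39, -0.14, -0.85]
[-1.32, -0.13, -0.97]
[-1.23, -0.12, -1.08]
[-1.13, -0.11, -1.19]
[-1.02, -0.1, -1.28]
```

>>> move_arm(steps=[{"dx": -1.57,"dy": -0.1,"dz": -0.45,"rx": 0,"ry": 0,"rz": 0,"claw": 0},{"dx": -1.52,"dy": -0.15,"dz": -0.6,"rx": 0,"ry": 0,"rz": 0,"claw": 0},{"dx": -1.46,"dy": -0.14,"dz": -0.73,"rx": 0,"ry": 0,"rz": 0,"claw": 0},{"dx": -1.39,"dy": -0.14,"dz": -0.85,"rx": 0,"ry": 0,"rz": 0,"claw": 0},{"dx": -1.32,"dy": -0.13,"dz": -0.97,"rx": 0,"ry": 0,"rz": 0,"claw": 0}])

```text
clock: 31.65
tool_pos: [0.5567, 0.1387, 0.2053]
ee_rot: [0.16, -0.049, 0.986, 0.011]
ft_force: [6.9, -0.1, 0.1]
width: 0.0398
```

```bash
python3 rolld.py 8 -5
```

```text
phi 53.65 r 0.1888 lat -0.0014 F [ 6.9 -0.1  0.1] w 0.0398 j [-0.3   0.01 -0.07  1.91  0.1   0.91  1.25]
[-1.24, 0.02, -1.09]
[-1.18, -0.12, -1.14]
[-1.07, -0.11, -1.24]
[-0.96, -0.1, -1.32]
[-0.84, -0.08, -1.4]
[-0.72, -0.07, -1.47]
[-0.59, -0.06, -1.53]
[-0.45, -0.04, -1.58]
```

>>> move_arm(steps=[{"dx": -1.22,"dy": 0,"dz": -1.1,"rx": 0,"ry": 0,"rz": 0,"claw": 0},{"dx": -1.17,"dy": -0.1,"dz": -1.15,"rx": 0,"ry": 0,"rz": 0,"claw": 0},{"dx": -1.07,"dy": -0.1,"dz": -1.24,"rx": 0,"ry": 0,"rz": 0,"claw": 0},{"dx": -0.96,"dy": -0.09,"dz": -1.32,"rx": 0,"ry": 0,"rz": 0,"claw": 0},{"dx": -0.84,"dy": -0.08,"dz": -1.4,"rx": 0,"ry": 0,"rz": 0,"claw": 0}])

```text
clock: 32.28
tool_pos: [0.5095, 0.1335, 0.1536]
ee_rot: [0.171, -0.048, 0.984, 0.011]
ft_force: [-7.5, -2.6, 9.7]
width: 0.0397
```

```bash
python3 rolld.py 8 -5
```

```text
phi 32.18 r 0.1883 lat -0.002 F [-7.5 -2.6  9.7] w 0.0397 j [-0.31 -0.06 -0.1   2.1   0.13  0.78  1.18]
[-0.8, 0.12, -1.44]
[-0.68, -0.07, -1.49]
[-0.55, -0.05, -1.54]
[-0.41, -0.04, -1.59]
[-0.27, -0.03, -1.62]
[-0.13, -0.01, -1.63]
[0.01, 0.0, -1.64]
[0.15, 0.01, -1.63]
```

>>> move_arm(steps=[{"dx": -0.78,"dy": 0.05,"dz": -1.45,"rx": 0,"ry": 0,"rz": 0,"claw": 0},{"dx": -0.66,"dy": -0.05,"dz": -1.5,"rx": 0,"ry": 0,"rz": 0,"claw": 0},{"dx": -0.53,"dy": -0.05,"dz": -1.54,"rx": 0,"ry": 0,"rz": 0,"claw": 0},{"dx": -0.4,"dy": -0.04,"dz": -1.59,"rx": 0,"ry": 0,"rz": 0,"claw": 0},{"dx": -0.26,"dy": -0.02,"dz": -1.6,"rx": 0,"ry": 0,"rz": 0,"claw": 0},{"dx": -0.12,"dy": 0,"dz": -1.3,"rx": 0,"ry": 0,"rz": 0,"claw": 0}])

```text
clock: 33.02
tool_pos: [0.481, 0.1303, 0.0658]
ee_rot: [0.173, -0.047, 0.984, 0.01]
ft_force: [-2.4, -2.2, 2.4]
width: 0.0397
```

```bash
python3 rolld.py 3 -2; python3 look.py
```

```text
phi 3.8 r 0.1885 lat -0.0023 F [-2.4 -2.2  2.4] w 0.0397 j [-0.31  0.   -0.12  2.26  0.21  0.56  1.07]
[-0.0, 0.23, -0.66]
[-0.01, -0.0, -0.66]
[0.01, 0.0, -0.66]
t 33.02 j [-0.31  0.   -0.12  2.26  0.21  0.56  1.07] tcp [0.481  0.1303 0.0658] 
y [-0.096  0.995  0.004] z [ 0.34   0.037 -0.94 ] F [-2.4 -2.2  2.4] w 0.0397
```

>>> move_arm(steps=[{"dx": 0,"dy": 0,"dz": -0.8,"rx": 0,"ry": 0,"rz": 0,"claw": 0},{"dx": 0,"dy": 0,"dz": -0.8,"rx": 0,"ry": 0,"rz": 0,"claw": 0},{"dx": 0.03,"dy": 0,"dz": -0.5,"rx": 0,"ry": 0,"rz": 0,"claw": 0}])

```text
clock: 33.4
tool_pos: [0.4806, 0.1302, 0.0432]
ee_rot: [0.173, -0.047, 0.984, 0.01]
ft_force: [-3.8, -0.4, 1.7]
width: 0.0396
```

>>> move_arm(steps=[{"dx": 0.02,"dy": 0,"dz": -0.3,"rx": 0,"ry": 0,"rz": 0,"claw": 0}])

```text
clock: 33.52
tool_pos: [0.4807, 0.1303, 0.0399]
ee_rot: [0.172, -0.047, 0.984, 0.01]
ft_force: [-4.4, -1.2, 2.0]
width: 0.0395
```

>>> move_arm(steps=[{"dx": 0.03,"dy": 0,"dz": -0.3,"rx": 0,"ry": 0,"rz": 0,"claw": 0}])

```text
clock: 33.65
tool_pos: [0.4819, 0.1304, 0.0383]
ee_rot: [0.173, -0.047, 0.984, 0.01]
ft_force: [-19.2, -6.8, 36.1]
width: 0.0394
```

>>> move_arm(steps=[{"dx": 0,"dy": 0,"dz": 0.1,"rx": 0,"ry": 0,"rz": 0,"claw": 0},{"dx": 0,"dy": 0,"dz": 0,"rx": 0,"ry": 0,"rz": 0,"claw": 0.7},{"dx": 0,"dy": 0,"dz": 0,"rx": 0,"ry": 0,"rz": 0,"claw": 0.8},{"dx": 0,"dy": 0,"dz": 0,"rx": 0,"ry": 0,"rz": 0,"claw": 0.8},{"dx": -0.7,"dy": 0,"dz": 2,"rx": 0,"ry": 0,"rz": 0,"claw": 0.8},{"dx": -1.2,"dy": -1,"dz": 3.5,"rx": 0,"ry": 0,"rz": 0,"claw": 0.6},{"dx": 0,"dy": -4,"dz": 0,"rx": 0,"ry": 0,"rz": 0,"claw": 0.5}])

```text
clock: 34.52
tool_pos: [0.4644, 0.0823, 0.097]
ee_rot: [0.175, -0.049, 0.983, 0.011]
ft_force: [1.3, -0.1, 0.2]
width: 0.057
```

```bash
python3 go.py .475 .034 .10 20 95.66; python3 look.py wrist:w26
```

```text
t 34.52 d_cm [ 1.06 -4.83  0.3 ] rot_deg [-0.3  0.2 -0.1] F [ 1.3 -0.1  0.2] w 0.057 j [-0.27 -0.13 -0.06  2.29  0.11  0.63  1.27]
t 34.52 j [-0.27 -0.13 -0.06  2.29  0.11  0.63  1.27] tcp [0.4644 0.0823 0.097 ] 
y [-0.1    0.995  0.005] z [ 0.343  0.039 -0.938] F [ 1.3 -0.1  0.2] w 0.057
```

View pics/w26.png

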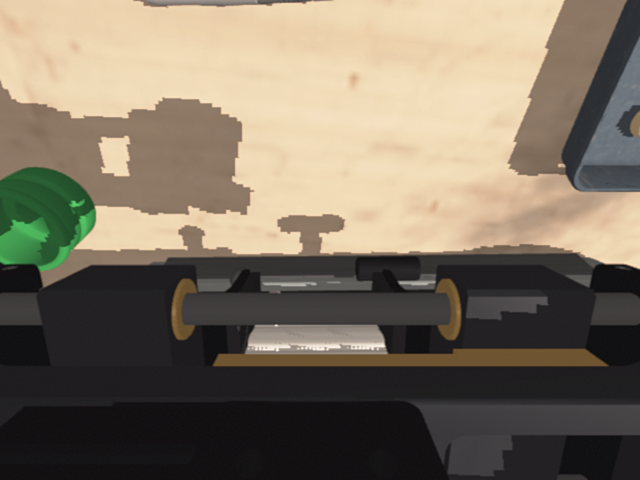

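>>> move_arm(steps=[{"dx": 0.6,"dy": -2.5,"dz": 0.3,"rx": 0,"ry": 0,"rz": 0,"claw": 0.5},{"dx": 0.6,"dy": -2.1,"dz": 0,"rx": 0,"ry": 0,"rz": 0,"claw": 0.5},{"dx": 0,"dy": 0,"dz": 0,"rx": 0,"ry": 0,"rz": 0,"claw": 0.5}])

```text
clock: 34.95
tool_pos: [0.476, 0.0277, 0.0988]
ee_rot: [0.174, -0.045, 0.984, 0.01]
ft_force: [0.1, -0.6, 0.1]
width: 0.044
```

```bash
python3 go.py .500 .037 .0437 20 95.66; python3 look.py wrist:w27; python3 - <<'E'
from h import *
import pickle
m=pickle.load(open("pics/w26.pkl","rb"))
print(onz("wrist",388,268,.055,m))
E
```

```text
t 34.95 d_cm [ 2.4   0.93 -5.51] rot_deg [-0.2  0.1  0.4] F [ 0.1 -0.6  0.1] w 0.044 j [-0.22 -0.12  0.05  2.29  0.05  0.63  1.45]
t 34.95 j [-0.22 -0.12  0.05  2.29  0.05  0.63  1.45] tcp [0.476  0.0277 0.0988] 
y [-0.092  0.996  0.004] z [ 0.342  0.035 -0.939] F [ 0.1 -0.6  0.1] w 0.044
[0.47865907 0.12993275 0.055     ]
```

View pics/w27.png

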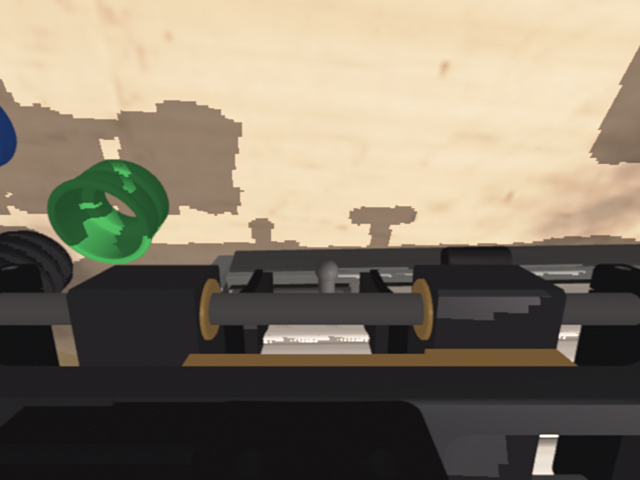

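Pull back at its closed place (0.4787, 0.1299); knob at (327,270), about 9 mm to +y of the tool. Centre, lower, grip.

>>> move_arm(steps=[{"dx": 0,"dy": 0.9,"dz": 0,"rx": 0,"ry": 0,"rz": 0,"claw": 0.5},{"dx": 0.9,"dy": 0,"dz": -2.2,"rx": 0,"ry": 0,"rz": 0,"claw": 0.5},{"dx": 0.9,"dy": 0,"dz": -2,"rx": 0,"ry": 0,"rz": 0,"claw": 0.5}])

```text
clock: 35.38
tool_pos: [0.4948, 0.0425, 0.0574]
ee_rot: [0.176, -0.047, 0.983, 0.011]
ft_force: [0.4, -0.8, -1.0]
width: 0.0435
```

```bash
python3 go.py .500 .037 .0437 20 95.66; python3 look.py wrist:w28
```

```text
t 35.38 d_cm [ 0.52 -0.55 -1.37] rot_deg [-0.3  0.3  0.1] F [ 0.4 -0.8 -1. ] w 0.0435 j [-0.23 -0.    0.03  2.28  0.06  0.51  1.42]
t 35.38 j [-0.23 -0.    0.03  2.28  0.06  0.51  1.42] tcp [0.4948 0.0425 0.0574] 
y [-0.097  0.995  0.005] z [ 0.345  0.038 -0.938] F [ 0.4 -0.8 -1. ] w 0.0435
```

View pics/w28.png

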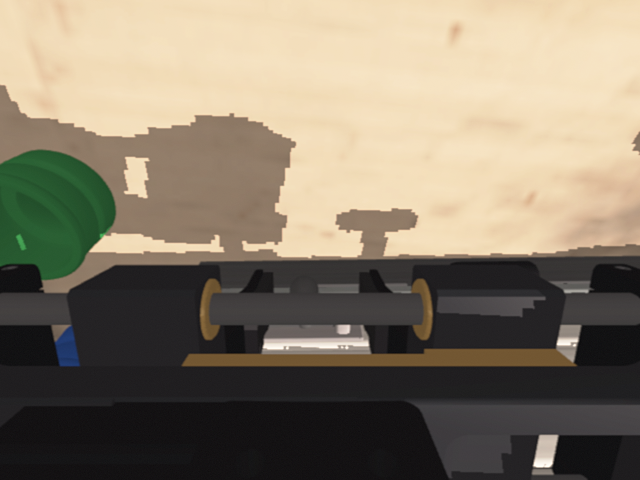

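>>> move_arm(steps=[{"dx": 0.2,"dy": -0.5,"dz": -0.6,"rx": 0,"ry": 0,"rz": 0,"claw": 0.5},{"dx": 0.3,"dy": 0,"dz": -0.7,"rx": 0,"ry": 0,"rz": 0,"claw": 0.5},{"dx": 0,"dy": 0,"dz": 0,"rx": 0,"ry": 0,"rz": 0,"claw": 0.25},{"dx": 0,"dy": 0,"dz": 0,"rx": 0,"ry": 0,"rz": 0,"claw": 0},{"dx": 0,"dy": 0,"dz": 0,"rx": 0,"ry": 0,"rz": 0,"claw": 0},{"dx": 0,"dy": 0,"dz": 0,"rx": 0,"ry": 0,"rz": 0,"claw": 0}])

```text
clock: 36.17
tool_pos: [0.4996, 0.037, 0.0428]
ee_rot: [0.175, -0.048, 0.983, 0.01]
ft_force: [2.9, -6.6, -3.9]
width: 0.0129
```

>>> move_arm(steps=[{"dx": 0.05,"dy": -0.5,"dz": 0,"rx": 0,"ry": 0,"rz": 0,"claw": 0},{"dx": 0.05,"dy": -0.5,"dz": 0,"rx": 0,"ry": 0,"rz": 0,"claw": 0},{"dx": 0.05,"dy": -0.5,"dz": 0,"rx": 0,"ry": 0,"rz": 0,"claw": 0},{"dx": 0.04,"dy": -0.4,"dz": 0,"rx": 0,"ry": 0,"rz": 0,"claw": 0}])

```text
clock: 36.67
tool_pos: [0.5017, 0.0179, 0.0429]
ee_rot: [0.176, -0.048, 0.983, 0.011]
ft_force: [3.6, 2.6, -4.7]
width: 0.0127
```

>>> move_arm(steps=[{"dx": 0.01,"dy": -0.15,"dz": 0,"rx": 0,"ry": 0,"rz": 0,"claw": 0}])

```text
clock: 36.8
tool_pos: [0.5019, 0.0166, 0.0429]
ee_rot: [0.176, -0.048, 0.983, 0.011]
ft_force: [3.1, 7.3, -5.9]
width: 0.013
```

Force rises to 7 N at the end of travel. Release and retreat.

>>> move_arm(steps=[{"dx": 0,"dy": 0,"dz": 0,"rx": 0,"ry": 0,"rz": 0,"claw": 0.4},{"dx": 0,"dy": 0,"dz": 0,"rx": 0,"ry": 0,"rz": 0,"claw": 0.5},{"dx": 0,"dy": 0,"dz": 0,"rx": 0,"ry": 0,"rz": 0,"claw": 0.5},{"dx": -0.7,"dy": 0,"dz": 2,"rx": 0,"ry": 0,"rz": 0,"claw": 0.5},{"dx": -1.4,"dy": 0,"dz": 4,"rx": 0,"ry": 0,"rz": 0,"claw": 0.5},{"dx": -2,"dy": 1,"dz": 4,"rx": 0,"ry": 0,"rz": 0,"claw": 0.5},{"dx": -2,"dy": 2,"dz": 4,"rx": 0,"ry": 0,"rz": 0,"claw": 0.5},{"dx": -2,"dy": 3,"dz": 3,"rx": 0,"ry": 0,"rz": 0,"claw": 0.5},{"dx": 0,"dy": 0,"dz": 0,"rx": 0,"ry": 0,"rz": 0,"claw": 0.5}])

```text
clock: 37.92
tool_pos: [0.4175, 0.0765, 0.2192]
ee_rot: [0.176, -0.047, 0.983, 0.01]
ft_force: [0.8, -0.5, -0.3]
width: 0.0434
```

```bash
python3 look.py wrist:w29 top:t29 scene:s29
```

```text
t 37.92 j [-0.24 -0.39 -0.1   2.22  0.05  0.97  1.31] tcp [0.4175 0.0765 0.2192] 
y [-0.095  0.995  0.004] z [ 0.346  0.037 -0.938] F [ 0.8 -0.5 -0.3] w 0.0434
```

View pics/w29.png

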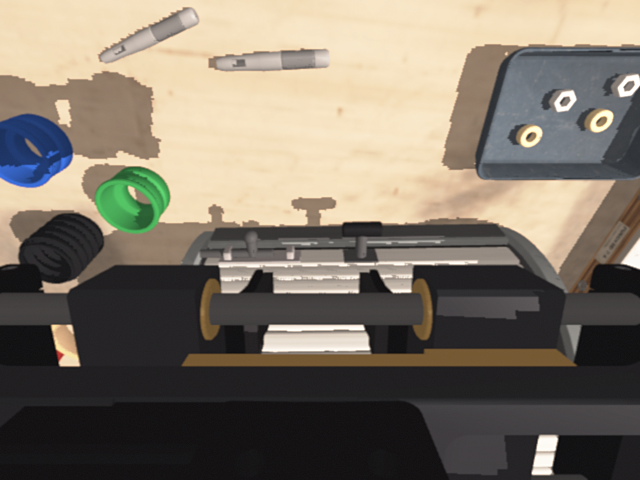

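View pics/t29.png

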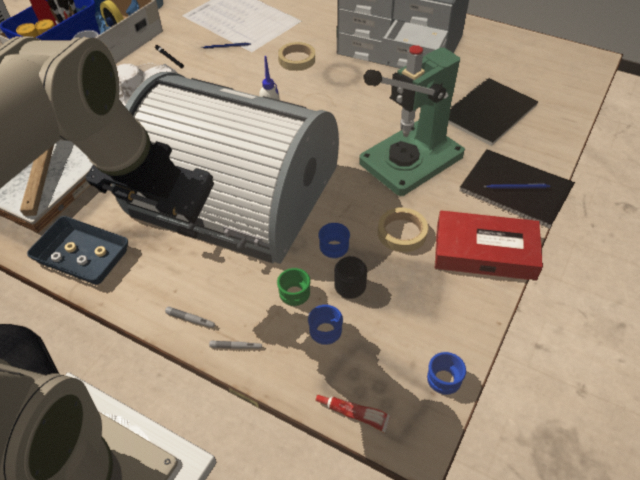

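View pics/s29.png

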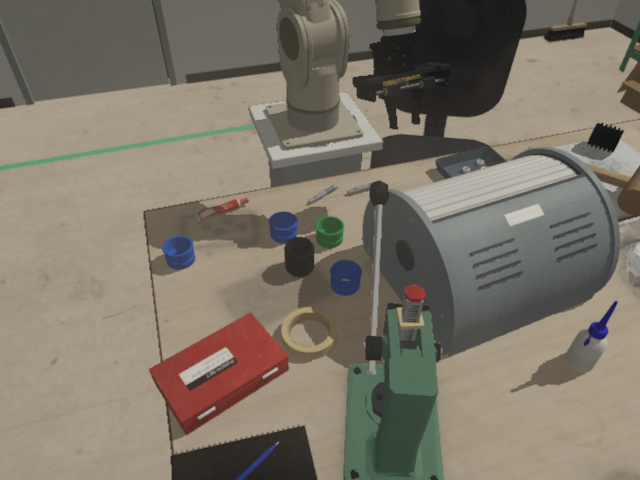

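```bash
python3 - <<'E'
from h import *
import pickle
m=pickle.load(open("pics/w29.pkl","rb"))
for nm,c in [("pull",(362,229)),("knob",(251.5,240))]:
    p=onz("wrist",*c,.055,m);print(nm,p.round(4),wm(p).round(4))
E
python3 - <<'E'
import cv2
a=cv2.imread("pics/w29.png")
cv2.imwrite("pics/w29z.png",cv2.resize(a[190:280,170:400],None,fx=3.4,fy=3.4,interpolation=cv2.INTER_CUBIC))
E
```

```text
pull [0.479  0.1298 0.055 ] [-0.1865 -0.0002  0.055 ]
knob [0.5032 0.017  0.055 ] [-0.1736 -0.1148  0.055 ]
```

View pics/w29z.png

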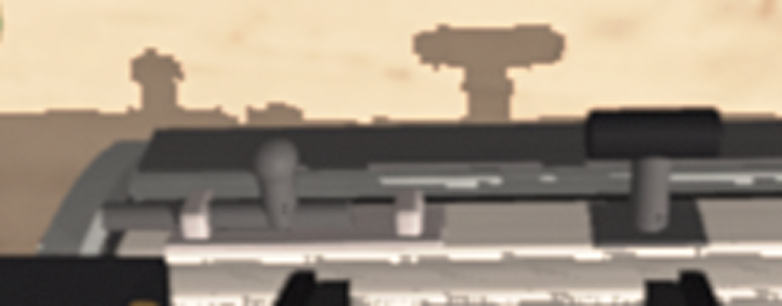

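Knob 114.6 mm from the pull (shot, as at the start), pull at its closed position; bystanders unmoved. Handing in.

```bash
python3 -c "
from plant import env
print(env.sign_off())"
```

```text
the job is handed in; nothing more can be done
None
```

The job is handed in at about 38 s of the 210 s allowed. I drew the bolt, rolled the cover up to its stop and loaded the two boots found on the bench. I then rolled the cover down to its stop and shot the bolt home.

**Boots:** Only two short black rubber boots showed in the pictures. A tall ribbed black object at the far left and the ribbed bellows were left alone. Before closing, the wrist picture showed both boots standing in one row between the end stop and the follower. I did not see inside the machine again after the cover came down.

**Cover:** After closing, the pull measured within 1 mm of its starting place. The cover ran against its stops at about 42 N (up) and 41 N (down, wrist force). I judged this against the 40 N limit as the gripped pull and not the gripper's body.

**Bolt:** The knob measured 114.6 mm from the pull, against 115 mm for fully shot, and the push met resistance at the end of its travel.

**Bystanders:** In the last scene and top pictures the bellows, tape roll and the blue and green cups appear in the same places as at the start; I did not measure them again.

**Contact:** While lowering the first boot I read about 9 N at the wrist. It was probably the gripper's body brushing the right-hand cheek, and it went away when I shifted 6 mm.

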